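# Put the kit cases and the weight away in the store drawer

### The arm

A 6-joint arm with a two-finger parallel gripper is mounted at the origin on the work surface. World frame = base frame: x ahead of the robot, y to its left, z up, the work surface at z = 0. Lengths are in m, angles in degrees, forces in N, time in s.
With the tool pointing down it reaches from about 0.25 to 0.775 m from the base axis. Payload 4 kg.
Tool frame: the origin (TCP) lies at the very end of the fingers, on their centre line; the grasp point (between the pads) lies 19 mm behind it (arm.grip_point_offset is the distance from the TCP to the grasp point, in m); z points along the fingers, y is the line along which they close (so a half turn about z gives the same grasp; the last joint's range is limited). The gripper opens to 85 mm and grips with 20 to 120 N. Pads are 22 mm wide; open, the fingers measure 114 mm over their backs; the gripper's body (76 mm by 85 mm) begins 54 mm behind the grasp point. The pads swing forward as they close: fully open they stand 13 mm farther back than shut.
Start: joints at [58.264, 4.996, 78.535, -0, 96.463, -5.907], TCP at [0.24, 0.495, 0.231] pointing down, gripper open.
Joint ranges: [-177.83, 177.83], [-43.37, 116.18], [15.69, 146.23], [-61.86, 241.86], [9.47, 152.12], [-147.06, 147.06]. Speed limits (degrees/s): [159.86, 159.86, 180, 180, 180, 180].

### API

Orientations are given as [roll, pitch, yaw] about the fixed x, y, z axes, in that order (R = Rz(yaw) Ry(pitch) Rx(roll)).
In Python, from bench import arm gives the robot as it stands.
- The arm moves only by the tool arm_command, never from a script. Its argument "rows" is a list of rows, each a list of 3 entries, a list of its own where there are three numbers: the shift along the tool's x, y, z in mm, then the turn, a rotation vector about the tool's x, y, z in degrees, then the closure, from -1 (fully open) to 1 (shut). In form: [[[dx, dy, dz], [wx, wy, wz], claw], ...]. A call has 1 to 20 rows; each row shifts and turns the commanded pose from where the row before left it, along the tool's axes as they then stand; what a row does not reach is not made up. A row lasts 1/8 s, in which the tool goes at most 62.5 mm and 10.7 degrees, less where a joint would pass 70% of its speed; a pose out of reach is approached as far as the arm can. A call is refused whole if a number of a shift passes 62.5 or a number of a turn 10.7, either way. A call with a gripper value outside its range is refused whole. The fingers move at their own pace and stop on an object; "force" is the grip in N (left out, the last holds). Time passes only in rows, so rows that do not move let the fingers close. It gives the time, the measured TCP pose, the force, the opening and the grip force at its end, in the units of the state.
- arm.get_obs(): the state, without advancing time (a new reading comes with each control period).
- arm.grab_frame(name): name is "scene" or "top" or "wrist"; returns the picture (384x512x3 uint8, red, green, blue); there is no depth.
- arm.camera_info(name): a dict with "fx", "fy", "cx", "cy" (pixels), "R" (3x3) and "t" (3): a world point X has camera coordinates R X + t; the wrist camera has in their place "hand_eye" (4x4, takes a point from camera to tool coordinates, whose origin is the TCP and whose axes are the flange's). Camera axes: x right, y down, z forward; pixel columns grow to the right and rows downward; lengths in m; the calibration is good to about 2 mm. A picture is of the moment at which its call begins: read the wrist's pose just before it. camera_info takes no time and is no camera call.
- arm.job_done(): hands the job in; it is judged then, once.
The state is a dict: "time_s": time; "joints": joint angles; "dq": joint speeds; "joint_efforts": joint torques, N m; "tcp_pos": TCP position; "eef_rot": TCP orientation; "contact_force": force on the tool from outside, world axes, zero at the start; "moment": the same for the moment, N m; "finger_gap": opening from 0.0 (shut) to 1.0 (fully open); "finger_force": force on a finger pad.
Only numpy, scipy, OpenCV 4.12 (cv2) and the standard library are available. Lean on these libraries where they do the work, as an engineer would, in place of code of your own. Each camera call takes 0.05 s, during which the arm holds its last target. There are 200 camera calls.

### The job

Put the practical's things away: the kit cases fit too tightly in the divider rack to be gripped there, so tip each one forward by its top until you can grip its spine, take it out and stand it upright on the floor of the open drawer, one to a pocket, with its spine towards the drawer's front; stand the brass weight upright in the drawer's tray. When everything is in, push the drawer fully home until the catch holds it. Drop no case and leave the other things on the bench alone.

Things in the scene. Friction and masses are not known exactly. Their poses are not given: they have to be found in the camera images.
- rack: Grey sheet-metal divider rack, fixed. Origin: centre of its underside; x to its open back (away from the robot), y left, z up. Base plate 190 x 227 x 12 thick: cases stand 12 mm above the bench. Five slots 39 wide at y = -86, -43, 0, 43, 86 between six plates 4 thick, x -40 (front edge) to +56, tops 202 mm above the bench
- rack_front_rod (a point): Middle of the steel retaining rod along the rack's front, 10 thick, runs along rack y, 50 mm in front of the plates' front edges (rack x = -90), its axis 77 mm above the bench; axes as rack. Fixed
- rack_back_rod (a point): Middle of the steel rod along the rack's back, just behind the cases (rack x = +65), 10 thick, axis 100 mm above the bench. Above it the backs of the slots are open, so a closed fingertip can reach down behind a case's top; axes as rack. Fixed
- drawer (a joint): How far the cabinet's drawer is open, m: 0 = home, at most 0.175; starts open. Slides with about 1.5 N of friction, closing along drawer_floor's x. A sprung roller catch resists from 14 mm before home (about 10 N to pass), tops out at 6 mm, then draws the drawer in and holds it home
- drawer_floor (a point): Centre of the drawer's pocketed floor, upper face, 20 mm above the bench; moves with the drawer. x the way it closes, y left, z up. Three open pockets at y = -105, -41, 23, each 48 wide (y) x 130 deep (x -65 to 65), then a tray (tray_floor); black ribs 16 thick between; ribs and sides end 80 mm above the bench. White front 12 thick (x -77 to -65), its top 96 mm above the bench
- drawer_handle (a point): Middle of the steel bar handle on the drawer front, 110 long along y, about 10 thick, 35 mm out from the front, 70 mm above the bench; moves with the drawer, axes as drawer_floor
- cabinet_front (a point): Middle of the upper front edge of the fixed grey cabinet that the drawer slides into (310 wide, 240 deep, 244 high); the drawer front's face is level with this edge when home. Open above the drawer's low front, clear up to 228 mm above the bench; axes as drawer_floor
- meter: Bystander: yellow hand-held multimeter lying on the bench, 150 x 75 x 40; origin under its centre
- tray_floor (a point): Centre of the floor of the drawer's open tray beside the pockets, 66 wide (y) x 130 deep (x), 96 mm to the left of drawer_floor at the same height, same walls and axes; moves with the drawer
- weight_mid (a point): Brass 0.3 kg weight standing on the bench: a round body 38 across and 34 high, above it a neck and a knob 18 across, 56 high in all. The point is on its axis, 17 mm above its underside
- beaker: Bystander: white porcelain beaker, 68 across, 75 high; origin under its centre
- case1_mid (a point): Middle (half-way up) of a slim grey case, 96 deep (x) x 36 thick (y) x 190 tall (z), about 0.28 kg. Spine = narrow -x side, facing the robot in the rack; z to its top. Starts upright in a rack slot, 2 to 8 mm off the back rod, 1.5 mm play each side, top level with the plates. All alike. None if absent
- case1_spine (a point): Half-way up case1's spine face, 48 mm from case1_mid. Pulled to the robot by its upper back edge, a case tips about the foot of its spine, goes over by itself at about 27 degrees and rests on the front rod leaning 31 to 38 degrees
- case2_mid (a point): Middle (half-way up) of a slim grey case, 96 deep (x) x 36 thick (y) x 190 tall (z), about 0.28 kg. Spine = narrow -x side, facing the robot in the rack; z to its top. Starts upright in a rack slot, 2 to 8 mm off the back rod, 1.5 mm play each side, top level with the plates. All cases are alike. None if absent
- case2_spine (a point): Half-way up case2's spine face, 48 mm from case2_mid. Pulled to the robot by its upper back edge, a case tips about the foot of its spine, goes over by itself at about 27 degrees and rests on the front rod leaning 31 to 38 degrees
- case3_mid (a point): Middle (half-way up) of a slim grey case, 96 deep (x) x 36 thick (y) x 190 tall (z), about 0.28 kg. Spine = narrow -x side, facing the robot in the rack; z to its top. Starts upright in a rack slot, 2 to 8 mm off the back rod, 1.5 mm play each side, top level with the plates. All cases are alike. None if absent
- case3_spine (a point): Half-way up case3's spine face, 48 mm from case3_mid. Pulled to the robot by its upper back edge, a case tips about the foot of its spine, goes over by itself at about 27 degrees and rests on the front rod leaning 31 to 38 degrees
- case4_mid (a point): Middle (half-way up) of a slim grey case, 96 deep (x) x 36 thick (y) x 190 tall (z), about 0.28 kg. Spine = narrow -x side, facing the robot in the rack; z to its top. Starts upright in a rack slot, 2 to 8 mm off the back rod, 1.5 mm play each side, top level with the plates. All cases are alike. None if absent
- case4_spine (a point): Half-way up case4's spine face, 48 mm from case4_mid. Pulled to the robot by its upper back edge, a case tips about the foot of its spine, goes over by itself at about 27 degrees and rests on the front rod leaning 31 to 38 degrees
- case5_mid (a point): Middle (half-way up) of a slim grey case, 96 deep (x) x 36 thick (y) x 190 tall (z), about 0.28 kg. Spine = narrow -x side, facing the robot in the rack; z to its top. Starts upright in a rack slot, 2 to 8 mm off the back rod, 1.5 mm play each side, top level with the plates. All cases are alike. None if absent
- case5_spine (a point): Half-way up case5's spine face, 48 mm from case5_mid. Pulled to the robot by its upper back edge, a case tips about the foot of its spine, goes over by itself at about 27 degrees and rests on the front rod leaning 31 to 38 degrees

How it is judged (in metres and radians):
On the way, in this order (a step that is already met when the one before it is completed fails the run):
1. a case is tipped forward in the rack, its foot still in its slot (((angle between case1_mid's own z axis and vertical above 0.25 rad and x of case1_mid in the frame of rack between -0.1 and 0.02 m and y of case1_mid in the frame of rack between -0.12 and 0.12 m and z of case1_mid in the frame of rack below 0.15 m) or (angle between case2_mid's own z axis and vertical above 0.25 rad and x of case2_mid in the frame of rack between -0.1 and 0.02 m and y of case2_mid in the frame of rack between -0.12 and 0.12 m and z of case2_mid in the frame of rack below 0.15 m) or (angle between case3_mid's own z axis and vertical above 0.25 rad and x of case3_mid in the frame of rack between -0.1 and 0.02 m and y of case3_mid in the frame of rack between -0.12 and 0.12 m and z of case3_mid in the frame of rack below 0.15 m) or (angle between case4_mid's own z axis and vertical above 0.25 rad and x of case4_mid in the frame of rack between -0.1 and 0.02 m and y of case4_mid in the frame of rack between -0.12 and 0.12 m and z of case4_mid in the frame of rack below 0.15 m) or (angle between case5_mid's own z axis and vertical above 0.25 rad and x of case5_mid in the frame of rack between -0.1 and 0.02 m and y of case5_mid in the frame of rack between -0.12 and 0.12 m and z of case5_mid in the frame of rack below 0.15 m))), for 0.2 s.
2. all the cases stand in the pockets and the weight in the tray (x of case1_spine in the frame of drawer_floor between -0.075 and -0.02 m and y of case1_mid in the frame of drawer_floor between -0.13 and 0.045 m and z of case1_mid in the frame of drawer_floor between 0.085 and 0.105 m and angle between each of case1_mid, case2_mid, case3_mid, case4_mid, case5_mid's own z axis and vertical below 0.25 rad and x of case2_spine in the frame of drawer_floor between -0.075 and -0.02 m and y of case2_mid in the frame of drawer_floor between -0.13 and 0.045 m and z of case2_mid in the frame of drawer_floor between 0.085 and 0.105 m and x of case3_spine in the frame of drawer_floor between -0.075 and -0.02 m and y of case3_mid in the frame of drawer_floor between -0.13 and 0.045 m and z of case3_mid in the frame of drawer_floor between 0.085 and 0.105 m and x of case4_spine in the frame of drawer_floor between -0.075 and -0.02 m and y of case4_mid in the frame of drawer_floor between -0.13 and 0.045 m and z of case4_mid in the frame of drawer_floor between 0.085 and 0.105 m and x of case5_spine in the frame of drawer_floor between -0.075 and -0.02 m and y of case5_mid in the frame of drawer_floor between -0.13 and 0.045 m and z of case5_mid in the frame of drawer_floor between 0.085 and 0.105 m and x of weight_mid in the frame of tray_floor between -0.065 and 0.065 m and y of weight_mid in the frame of tray_floor between -0.033 and 0.033 m and z of weight_mid in the frame of tray_floor between 0.01 and 0.025 m and angle between weight_mid's own z axis and vertical below 0.2 rad), for 0.2 s.
3. the drawer is pushed home (value of joint drawer below 0.003 m), for 0.2 s.
At the end, for the whole second after the job is handed in: Every case present stands on the floor of a drawer pocket (middle 85 to 105 mm above it, within 0.25 rad of upright), spine towards the drawer's front; the weight stands on the tray's floor (within 0.2 rad of upright); the drawer is home (under 3 mm open); all is at rest (all of step 2 and value of joint drawer below 0.003 m and velocity of joint drawer below 0.01 m/s and linear speed of each of case1, case2, case3, case4, case5, weight below 0.03 m/s); the robot touches nothing.
It fails at once if a case was dropped or laid on the bench (height (world z) of any of case1_mid, case2_mid, case3_mid, case4_mid, case5_mid below 0.065 m).
It fails at once if the meter was disturbed (more than 30 mm) (distance of meter from where it was at the start of the episode above 0.03 m).
It fails at once if the beaker was disturbed (more than 30 mm) (distance of beaker from where it was at the start of the episode above 0.03 m).
Of case1, case2, case3, case4, case5 only 2 to 3 are there at a start; the rules pass over those that are not, and their reading is None.
At some moment in a run one of weight may be knocked a few centimetres aside while the robot is not near it.
It also fails if it takes over 210 s, if anything falls off the work surface, if the arm or the gripper's body presses on something with over 40 N, if the wrist force passes 120 N, or if a joint passes its speed limit or range.

## Working session

There is one attempt and no reset: what is moved stays moved. The work goes in short steps, Python scripts to look and compute and a tool call to move; the robot and the scene stay as the last step left them, time stands still between calls to the robot, and variables do not carry over. Pictures are saved under pics/ and viewed, at most 14 in all, crops included, and the job is handed in when it is done.

Besides the shell and the picture viewer there is one more tool, called after "Emit:" as a command line: name --argument value ..., lists and objects as JSON in quotes. arm_command: Moves the arm, as the interface text tells. Its arguments: {"type":"object","properties":{"rows":{"type":"array","items":{"type":"array"}},"force":{"type":"number"}},"required":["rows"]}

```bash
ls; mkdir -p pics
python3 - <<'E'
from bench import arm
import cv2,numpy as np
np.set_printoptions(precision=4,suppress=True)
o=arm.get_obs();print(o)
for n in("scene","top"):
    c=arm.camera_info(n);print(n,c)
    cv2.imwrite(f"pics/{n}0.png",cv2.resize(arm.grab_frame(n)[:,:,::-1],(800,600),interpolation=cv2.INTER_CUBIC))
print(arm.camera_info("wrist"))
E
```

```text
pics
{'time_s': 0.0, 'joints': array([58.2649,  5.0389, 78.6286,  0.0005, 96.464 , -5.9079]), 'dq': array([-0.003 ,  0.024 , -0.0405,  0.0136, -0.0161, -0.0024]), 'joint_efforts': array([ -0.0009, -35.1874, -31.3267,  -0.0002,   0.0108,   0.    ]), 'tcp_pos': array([0.2393, 0.4946, 0.2301]), 'eef_rot': array([-179.8693,   -0.014 ,  154.1728]), 'contact_force': array([-0.1652, -0.1067,  0.1297]), 'moment': array([-0.0244, -0.0282,  0.0265]), 'finger_force': 0.0, 'finger_gap': 1.004857881248212}
scene {'fx': 397.521418431362, 'fy': 397.521418431362, 'cx': 242.52761376183645, 'cy': 190.36859514536587, 'R': array([[-0.8989,  0.4382, -0.0033],
       [ 0.4191,  0.8574, -0.2987],
       [-0.1281, -0.2698, -0.9544]]), 't': array([ 0.5227, -0.2115,  1.0426])}
top {'fx': 380.08275274186474, 'fy': 380.08275274186474, 'cx': 258.5815198994268, 'cy': 182.82051183999644, 'R': array([[ 0.0044, -0.9997,  0.0238],
       [-0.9917, -0.0074, -0.1282],
       [ 0.1284, -0.023 , -0.9915]]), 't': array([-0.0059,  0.6192,  0.9599])}
{'fx': 342.1114491403138, 'fy': 342.1114491403138, 'cx': 255.9451283588666, 'cy': 192.37929170120012, 'hand_eye': array([[-0.0025, -0.951 , -0.3091,  0.0786],
       [ 1.    , -0.0023, -0.0008, -0.0003],
       [-0.    , -0.3091,  0.951 , -0.1428],
       [ 0.    ,  0.    ,  0.    ,  1.    ]])}
```

View pics/scene0.png

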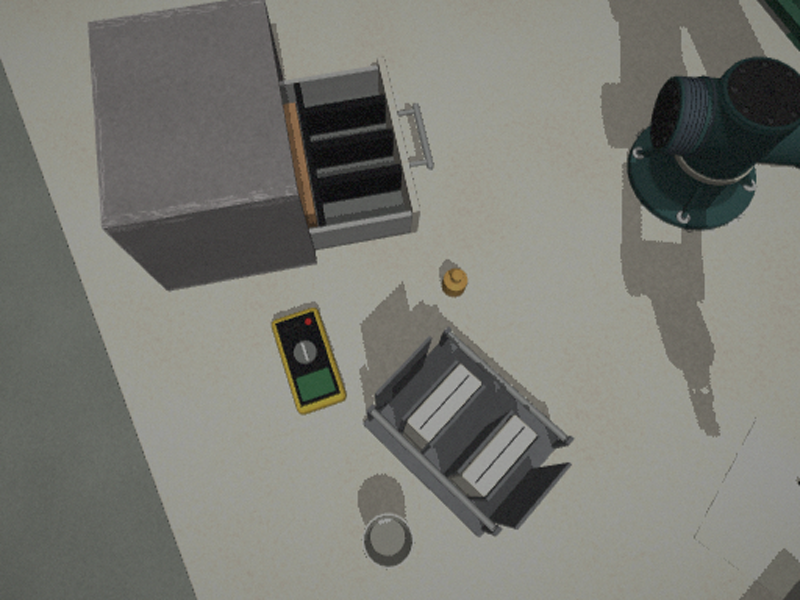

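View pics/top0.png

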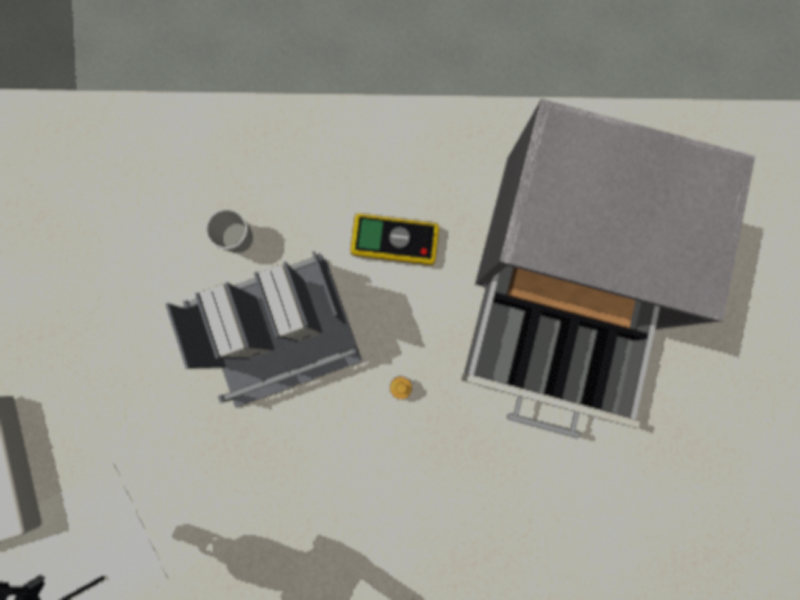

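Scene: two cases in the rack (tops around scene (500,455) and (445,405)). The weight is at top (400,387), the drawer is open at right with its tray at image left, the meter is at (395,238) and the beaker at (229,231).

```bash
cat > h.py <<'E'
from bench import arm
import cv2,numpy as np
from scipy.optimize import least_squares
from scipy.spatial.transform import Rotation as Ro
np.set_printoptions(precision=4,suppress=True)
S=1.5625
def proj(n,X):
    c=arm.camera_info(n);p=np.asarray(X)@c["R"].T+c["t"]
    return np.c_[c["fx"]*p[:,0]/p[:,2]+c["cx"],c["fy"]*p[:,1]/p[:,2]+c["cy"]]
def back(n,uv,z):
    c=arm.camera_info(n);d=c["R"].T@np.array([(uv[0]-c["cx"])/c["fx"],(uv[1]-c["cy"])/c["fy"],1]);o=-c["R"].T@c["t"]
    return o+d*(z-o[2])/d[2]
def W(p,L):  # planar pose (x,y,yaw deg)
    L=np.atleast_2d(L);a=np.radians(p[2]);c,s=np.cos(a),np.sin(a)
    return np.c_[p[0]+c*L[:,0]-s*L[:,1],p[1]+s*L[:,0]+c*L[:,1],L[:,2]]
def fit(ob,p0):
    f=lambda p:np.concatenate([(proj(n,W(p,[L]))[0]-np.array(uv)/S) for n,uv,L in ob])
    r=least_squares(f,p0,loss="soft_l1");return r.x,f(r.x).reshape(-1,2)*S
E
python3 - <<'E'
from h import *
T,C="top","scene"
# case tops: fit independently in case frame (48,18)
t=[(-.048,.018,.202),(-.048,-.018,.202),(.048,.018,.202),(.048,-.018,.202)]
A=[(T,u,l) for u,l in zip([(215,357),(246,345),(197,292),(224,284)],t)]+[(C,u,l) for u,l in zip([(537,430),(516,415),(484,498),(460,480)],[t[0],t[1],t[2],t[3]])]
B=[(T,u,l) for u,l in zip([(280,337),(307,325),(258,270),(283,264)],t)]
print("A top",*[back(T,np.array(u)/S,.202) for _,u,_ in A[:4]])
print("A scene",*[back(C,np.array(u)/S,.202) for u in[(516,415),(537,430),(484,498),(460,480)]])
print("B top",*[back(T,np.array(u)/S,.202) for _,u,_ in B])
print("B scene",*[back(C,np.array(u)/S,.202) for u in[(460,363),(481,378),(428,445),(407,427)]])
print("rod top",*[back(T,np.array(u)/S,.082) for u in[(222,398),(357,354)]])
print("rod scene",*[back(C,np.array(u)/S,.082) for u in[(570,440),(445,336)]])
print("weight",back(T,np.array((400,383))/S,.056),back(C,np.array((456,274))/S,.056))
print("front top", *[back(T,np.array(u)/S,.096) for u in[(466,381),(640,424)]],*[back(C,np.array(u)/S,.096) for u in[(416,212),(380,60)]])
print("cab", *[back(T,np.array(u)/S,.244) for u in[(503,264),(722,320),(543,100),(753,155)]],*[back(C,np.array(u)/S,.244) for u in[(296,195),(265,0),(103,228),(88,22)]])
print("handle", *[back(T,np.array(u)/S,.075) for u in[(508,416),(583,434)]],*[back(C,np.array(u)/S,.075) for u in[(430,166),(416,106)]])
E
```

```text
A top [0.4973 0.2613 0.202 ] [0.514  0.2195 0.202 ] [0.5872 0.2903 0.202 ] [0.5987 0.2534 0.202 ]
A scene [0.5133 0.2258 0.202 ] [0.5    0.2513 0.202 ] [0.5912 0.2901 0.202 ] [0.6062 0.2612 0.202 ]
B top [0.5252 0.1731 0.202 ] [0.5421 0.1363 0.202 ] [0.6189 0.2068 0.202 ] [0.6277 0.1721 0.202 ]
B scene [0.5428 0.143  0.202 ] [0.529  0.1698 0.202 ] [0.621  0.2111 0.202 ] [0.6335 0.1824 0.202 ]
rod top [0.4347 0.2824 0.082 ] [0.504  0.0728 0.082 ]
rod scene [0.4355 0.285  0.082 ] [0.519  0.0849 0.082 ]
weight [0.458 0.004 0.056] [0.4544 0.0031 0.056 ]
front top [ 0.4628 -0.0983  0.096 ] [ 0.3976 -0.3692  0.096 ] [ 0.4725 -0.098   0.096 ] [ 0.4031 -0.3614  0.096 ]
cab [ 0.6233 -0.1309  0.244 ] [ 0.5495 -0.4252  0.244 ] [ 0.8566 -0.1912  0.244 ] [ 0.7804 -0.4841  0.244 ] [ 0.6332 -0.1245  0.244 ] [ 0.5526 -0.4135  0.244 ] [ 0.8603 -0.1866  0.244 ] [ 0.782  -0.4853  0.244 ]
handle [ 0.4075 -0.1672  0.075 ] [ 0.3799 -0.2861  0.075 ] [ 0.412  -0.1663  0.075 ] [ 0.3825 -0.272   0.075 ]
```

Emit:
arm_command --rows '[[[0, 0, -24], [0, 0, -9.2], -1], [[0, 0, -24], [0, 0, -9.2], -1], [[0, 0, -24], [0, 0, -9.2], -1], [[0, 0, -24], [0, 0, -9.2], -1], [[0, 0, -24], [0, 0, -9.2], -1], [[-13.4, -25, 0], [0, 0, 0], -1], [[-13.4, -25, 0], [0, 0, 0], 0], [[-13.4, -25, 0], [0, 0, 0], 1], [[-13.4, -25, 0], [0, 0, 0], 1], [[-13.4, -25, 0], [0, 0, 0], 1], [[-13.4, -25, 0], [0, 0, 0], 1], [[-13.4, -25, 0], [0, 0, 0], 1], [[-13.4, -25, 0], [0, 0, 0], 1], [[-13.4, -25, 0], [0, 0, 0], 1], [[-13.4, -25, 0], [0, 0, 0], 1], [[-13.4, -25, 0], [0, 0, 0], 1], [[-13.4, -25, 0], [0, 0, 0], 1], [[-13.4, -25, 0], [0, 0, 0], 1], [[-13.4, -25, 0], [0, 0, 0], 1], [[-13.4, -25, 0], [0, 0, 0], 1]]' --force 30

```text
time_s: 2.6
tcp_pos: [0.5581, 0.2117, 0.3506]
eef_rot: [180.0, -0.1, -159.8]
contact_force: [-0.3, -0.1, -0.4]
finger_gap: 0.002
finger_force: 0.0
```

```bash
cat >> h.py <<'E'
def pose():
    o=arm.get_obs();return o["tcp_pos"],Ro.from_euler("xyz",o["eef_rot"],degrees=True).as_matrix()
def wsnap(name):
    p,R=pose();im=arm.grab_frame("wrist");np.savez(f"pics/{name}.npz",p=p,R=R)
    cv2.imwrite(f"pics/{name}.png",cv2.resize(im[:,:,::-1],(800,600),interpolation=cv2.INTER_CUBIC))
def wback(name,uv,z):
    d=np.load(f"pics/{name}.npz");c=arm.camera_info("wrist");H=c["hand_eye"]
    r=d["R"]@H[:3,:3]@np.array([(uv[0]/S-c["cx"])/c["fx"],(uv[1]/S-c["cy"])/c["fy"],1]);o=d["p"]+d["R"]@H[:3,3]
    return o+r*(z-o[2])/r[2]
def wproj(name,X):
    d=np.load(f"pics/{name}.npz");c=arm.camera_info("wrist");H=c["hand_eye"]
    q=((np.atleast_2d(X)-d["p"])@d["R"]-H[:3,3])@H[:3,:3]
    return np.c_[c["fx"]*q[:,0]/q[:,2]+c["cx"],c["fy"]*q[:,1]/q[:,2]+c["cy"]]*S
def go(xyz,yaw,tilt=0):
    """tool pointing down, tool x towards robot (yaw of the rack/drawer frame), tilted forward by tilt deg"""
    p,R=pose();T=(Ro.from_euler("z",yaw,degrees=True)*Ro.from_euler("xyz",[180,0,180],degrees=True)*Ro.from_euler("y",-tilt,degrees=True)).as_matrix()
    print("at",p,"turn(tool)",Ro.from_matrix(R.T@T).as_rotvec(degrees=True),"then shift mm",T.T@(np.array(xyz)-p)*1e3)
E
python3 - <<'E'
from h import *
o=arm.get_obs();print(o["tcp_pos"],o["eef_rot"],o["joints"],o["time_s"])
wsnap("w1")
E
```

```text
[0.5581 0.2117 0.3506] [ 179.9851   -0.0733 -159.8276] [ 15.3238  11.7789  57.4336   0.0092 110.8618 -94.8453] 2.6
```

View pics/w1.png

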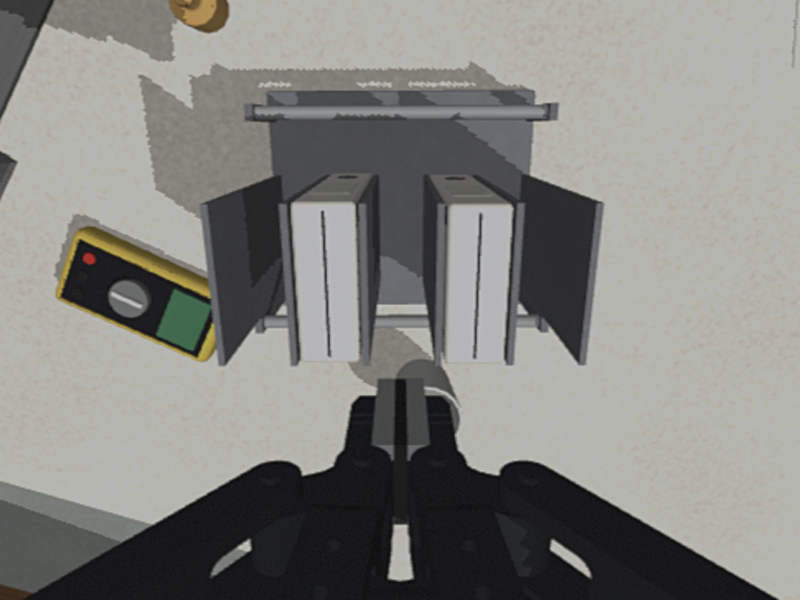

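Wrist picture: rack seen from above, front rod at row 110 (x 250–553), cases at (479,283) (slot +43) and (327,283) (slot −43), beaker just behind the rack at (430,395).

Run:
```python
from h import *
ob=[((209,204),(-.040,-.1075,.202)),((222,363),(.056,-.1075,.202)),((598,204),(-.040,.1075,.202)),((585,363),(.056,.1075,.202)),
((286,205),(-.04,-.0645,.202)),((516,205),(-.04,.0645,.202)),((514,363),(.056,.0645,.202)),((294,363),(.056,-.0645,.202)),((400,112),(-.09,0,.082))]
f=lambda p:np.concatenate([wproj("w1",W(p,[L]))[0]-np.array(u) for u,L in ob])
r=least_squares(f,[.5576,.212,20.3],loss="soft_l1");print(r.x);print(f(r.x).reshape(-1,2).round(1))
p=r.x;a=np.radians(p[2])
for n,u in(("A",[(446,205),(512,205),(447,360),(509,360)]),("B",[(291,205),(358,205),(298,360),(359,360)])):
    m=np.mean([wback("w1",q,.202) for q in u],0);d=m[:2]-p[:2];print(n,m,"rack",np.cos(a)*d[0]+np.sin(a)*d[1],-np.sin(a)*d[0]+np.cos(a)*d[1])
for y in(.043,-.043):print(W(p,[(.082,y,.30)]));go(W(p,[(.082,y,.30)])[0],p[2])
```

```text
[ 0.558   0.2124 20.2171]
[[-5.1 -0.1]
 [ 0.7  3. ]
 [ 3.2 -1.4]
 [-2.   1.8]
 [-2.6 -1.3]
 [ 5.7 -2.1]
 [-3.1  2. ]
 [ 0.7  2.7]
 [ 1.5 -0.4]]
A [0.5495 0.2552 0.202 ] rack 0.0068673508567874235 0.04306234861543711
B [0.5791 0.1741 0.202 ] rack 0.0065615305365283785 -0.04323556685003744
[[0.6201 0.2811 0.3   ]]
at [0.5605 0.2089 0.3496] turn(tool) [-0.1451 -0.077  -0.2817] then shift mm [-80.794   47.1374  49.5604]
[[0.6498 0.2004 0.3   ]]
at [0.5605 0.2089 0.3496] turn(tool) [-0.1451 -0.077  -0.2817] then shift mm [-80.794  -38.8626  49.5604]
```

Emit:
arm_command --rows '[[[-13.5, 7.9, 0], [0, 0, 0], 1], [[-13.5, 7.9, 0], [0, 0, 0], 1], [[-13.5, 7.9, 0], [0, 0, 0], 1], [[-13.5, 7.9, 0], [0, 0, 0], 1], [[-13.5, 7.9, 0], [0, 0, 0], 1], [[-13.5, 7.9, 0], [0, 0, 0], 1], [[0, 0, 24], [0, 0, 0], 1], [[0, 0, 24], [0, 0, 0], 1], [[0, 0, 24], [0, 0, 0], 1], [[0, 0, 24], [0, 0, 0], 1], [[0, 0, 24], [0, 0, 0], 1], [[0, 0, 24], [0, 0, 0], 1], [[0, 0, 24], [0, 0, 0], 1], [[0, 0, 0], [0, 0, 0], 1]]'

```text
time_s: 4.4
tcp_pos: [0.6156, 0.2844, 0.1795]
eef_rot: [180.0, -0.4, -159.8]
contact_force: [-0.7, 0.4, 1.0]
finger_gap: -0.002
finger_force: 0.0
```

Emit:
arm_command --rows '[[[7, 0, 0], [0, 0, 0], 1], [[7, 0, 0], [0, 0, 0], 1], [[7, 0, 0], [0, 0, 0], 1], [[7, 0, 0], [0, 0, 0], 1], [[7, 0, 0], [0, 0, 0], 1]]'

```text
time_s: 5.03
tcp_pos: [0.5841, 0.2726, 0.1839]
eef_rot: [180.0, 0.1, -159.8]
contact_force: [0.8, 0.3, 0.4]
finger_gap: 0.002
finger_force: 0.4
```

Emit:
arm_command --rows '[[[0, -2, 0], [0, 0, 0], 1], [[0, -2, 0], [0, 0, 0], 1], [[7, 0, 0], [0, 0, 0], 1], [[7, 0, 0], [0, 0, 0], 1], [[7, 0, 0], [0, 0, 0], 1], [[7, 0, 0], [0, 0, 0], 1], [[7, 0, 0], [0, 0, 0], 1], [[7, 0, 0], [0, 0, 0], 1], [[7, 0, 0], [0, 0, 0], 1], [[5, 0, 0], [0, 0, 0], 1], [[5, 0, 0], [0, 0, 0], 1], [[0, 0, 0], [0, 0, 0], 1], [[0, 0, 0], [0, 0, 0], 1], [[0, 0, 0], [0, 0, 0], 1]]'

```text
time_s: 6.78
tcp_pos: [0.5306, 0.2487, 0.1833]
eef_rot: [180.0, 0.0, -159.8]
contact_force: [0.4, -0.1, 0.3]
finger_gap: -0.0
finger_force: 0.0
```

```bash
cat >> h.py <<'E'
def rep(n,uvz):  # uv in a 512x384 frame
    return back(n,uvz[:2],uvz[2])
def crop(n,name,x0,y0,w,h,k):
    im=arm.grab_frame(n)[y0:y0+h,x0:x0+w,::-1];cv2.imwrite(f"pics/{name}.png",cv2.resize(im,None,fx=k,fy=k,interpolation=cv2.INTER_CUBIC))
E
python3 -c "
from h import *
crop('scene','s2',210,180,190,180,3.3)"
```

```text
(no output)
```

View pics/s2.png

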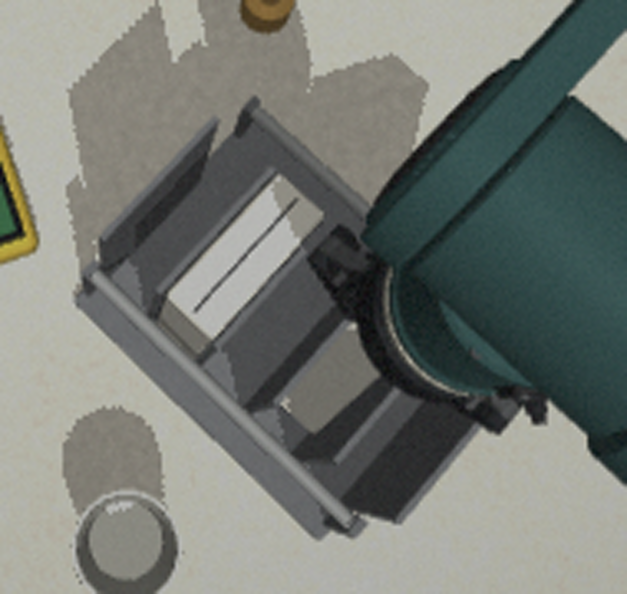

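Emit:
arm_command --rows '[[[0, 0, -24], [0, 0, 0], 1], [[0, 0, -24], [0, 0, 0], 1], [[0, 0, -24], [0, 0, 0], 1], [[0, 0, -24], [0, 0, 0], 1], [[0, 0, -24], [0, 0, 0], 1], [[20, 0, 0], [0, 0, 0], -1], [[20, 0, 0], [0, 0, 0], -1], [[20, 0, 0], [0, 0, 0], -1], [[20, 0, 0], [0, 0, 0], -1], [[20, 0, 0], [0, 0, 0], -1], [[20, 0, 0], [0, 0, 0], -1], [[20, 0, 0], [0, 0, 0], -1], [[25, 0, 0], [0, 0, 0], -1], [[0, 0, 0], [0, -7, 0], -1], [[0, 0, 0], [0, -7, 0], -1], [[0, 0, 0], [0, -7, 0], -1], [[0, 0, 0], [0, -7, 0], -1], [[0, 0, 0], [0, -7, 0], -1], [[0, 0, 0], [0, 0, 0], -1], [[0, 0, 0], [0, 0, 0], -1]]'

```text
time_s: 9.32
tcp_pos: [0.3759, 0.1918, 0.3043]
eef_rot: [-180.0, 35.0, -159.8]
contact_force: [-0.4, -0.4, -0.0]
finger_gap: 1.002
finger_force: 0.0
```

```bash
python3 -c "
from h import *
o=arm.get_obs();print(o['tcp_pos'],o['eef_rot'],o['joints'],o['time_s'])
wsnap('w2')"
```

```text
[0.3759 0.1918 0.3043] [-179.9998   35.0082 -159.8364] [ 18.6459 -37.7299 109.289    0.9081  73.4441 -91.502 ] 9.325
```

View pics/w2.png

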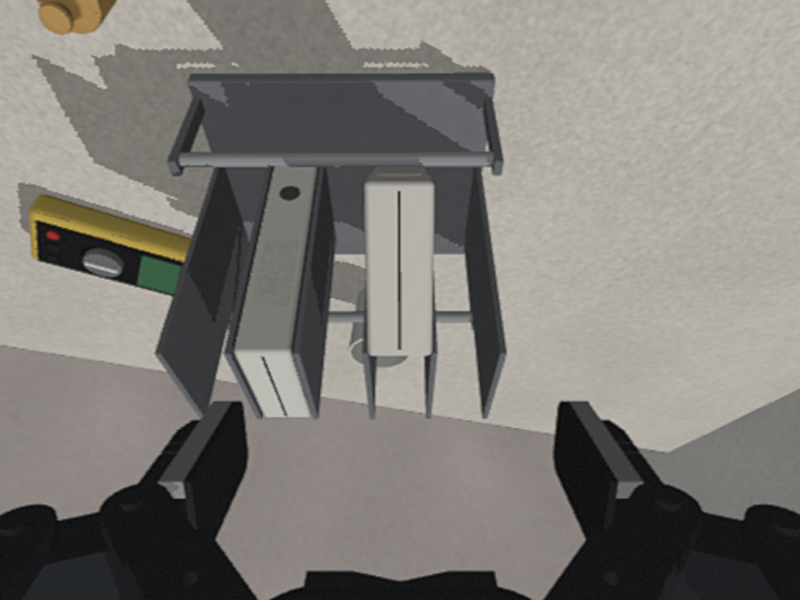

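Tipped case's top face spans (366–433, 180–355), centred in the hand's plane; case B still upright at (265,380).

Run:
```python
from h import *
rk=[.558,.2124,20.2]
uv=np.array([(366,181),(433,181),(434,355),(367,355)])
def pts(q):
    t,xf,y,zf=q;c,s=np.cos(t),np.sin(t)
    return W(rk,[(xf+a*c-.19*s,y+b,zf+a*s+.19*c) for a,b in((0,-.018),(0,.018),(.096,.018),(.096,-.018))])
for free in (0,1):
    f=lambda q:np.r_[(wproj("w2",pts(q))-uv).ravel()/2,(q[1]+.041)/.004,(q[3]-.012)/(.001 if not free else .02)]
    r=least_squares(f,[.6,-.041,.043,.012]);print(np.degrees(r.x[0]),r.x[1:],(r.fun[:8]*2).round(1))
t,xf,y,zf=r.x
```

```text
34.89315105607675 [-0.039   0.0422  0.0113] [-2.4 -0.9  2.8 -1.1 -1.3  1.5  0.8  1.7]
33.89311833980998 [-0.0399  0.0422  0.0081] [-2.1  0.1  2.5 -0.1 -1.7 -0.1  1.2  0. ]
```

Emit:
arm_command --rows '[[[10.5, -1, 0], [0, 0, 0], -1], [[10.5, 0, 0], [0, 0, 0], -1], [[0, 0, 18], [0, 0, 0], -1], [[0, 0, 18], [0, 0, 0], -1], [[0, 0, 18], [0, 0, 0], -1], [[0, 0, 18], [0, 0, 0], -1], [[0, 0, 18], [0, 0, 0], -1], [[0, 0, 18], [0, 0, 0], -1], [[0, 0, 18], [0, 0, 0], -1], [[0, 0, 18], [0, 0, 0], -1], [[0, 0, 18], [0, 0, 0], -1], [[0, 0, 18], [0, 0, 0], -1], [[0, 0, 0], [0, 0, 0], -1]]'

```text
time_s: 11.0
tcp_pos: [0.4556, 0.2201, 0.1415]
eef_rot: [180.0, 34.7, -159.8]
contact_force: [0.4, -0.5, -0.4]
finger_gap: 1.002
finger_force: 0.0
```

Emit:
arm_command --rows '[[[0, 0, 0], [0, 0, 0], 0.1], [[0, 0, 0], [0, 0, 0], 1], [[0, 0, 0], [0, 0, 0], 1], [[0, 0, 0], [0, 0, 0], 1], [[0, 0, 0], [0, 0, 0], 1], [[0, 0, 0], [0, 0, 0], 1]]' --force 70

```text
time_s: 11.75
tcp_pos: [0.457, 0.2207, 0.1449]
eef_rot: [180.0, 35.1, -159.8]
contact_force: [-4.8, -0.3, 6.5]
finger_gap: 0.415
finger_force: 69.8
```

Emit:
arm_command --rows '[[[-3, 0, -4], [0, 0, 0], 1], [[-5.7, 0, -8.2], [0, 0, 0], 1], [[-11.5, 0, -16.4], [0, 0, 0], 1], [[-11.5, 0, -16.4], [0, 0, 0], 1], [[-11.5, 0, -16.4], [0, 0, 0], 1], [[-11.5, 0, -16.4], [0, 0, 0], 1], [[-11.5, 0, -16.4], [0, 0, 0], 1], [[-11.5, 0, -16.4], [0, 0, 0], 1], [[-11.5, 0, -16.4], [0, 0, 0], 1], [[-11.5, 0, -16.4], [0, 0, 0], 1], [[-11.5, 0, -16.4], [0, 0, 0], 1], [[-11.5, 0, -16.4], [0, 0, 0], 1], [[0, 0, 0], [0, 0, 0], 1]]'

```text
time_s: 13.38
tcp_pos: [0.4574, 0.2206, 0.3614]
eef_rot: [-180.0, 35.2, -159.8]
contact_force: [0.6, 0.3, -3.1]
finger_gap: 0.409
finger_force: 69.9
```

```bash
python3 -c "
from h import *
o=arm.get_obs();print(o['tcp_pos'],o['eef_rot'],o['joints'],o['contact_force'],o['finger_gap'])
crop('scene','s3',60,0,340,360,1.66)"
```

```text
[0.4574 0.2206 0.3614] [-179.9918   35.1932 -159.8318] [ 18.8764 -24.8175  95.912    0.767   73.7204 -91.2708] [ 0.588   0.2838 -3.143 ] 0.4090715383431536
```

View pics/s3.png

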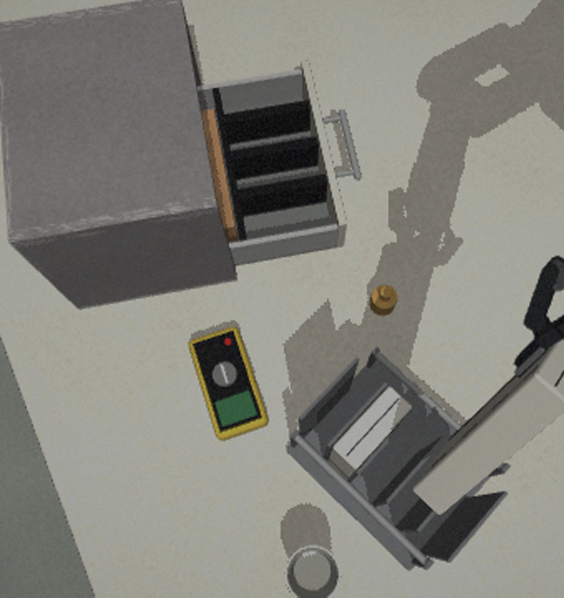

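Emit:
arm_command --rows '[[[0, 0, 0], [0, 7, 0], 1], [[0, 0, 0], [0, 7, 0], 1], [[0, 0, 0], [0, 7, 0], 1], [[0, 0, 0], [0, 7, 0], 1], [[0, 0, 0], [0, 7, 0], 1], [[0, 0, 0], [0, 0, 6.9], 1], [[0, 0, 0], [0, 0, 6.9], 1], [[0, 0, 0], [0, 0, 6.9], 1], [[0, 0, 0], [0, 0, 6.9], 1], [[0, 0, 0], [0, 0, 6.8], 1]]'

```text
time_s: 14.68
tcp_pos: [0.4569, 0.2205, 0.3574]
eef_rot: [-179.9, -0.1, 165.5]
contact_force: [-0.5, 0.6, -2.1]
finger_gap: 0.412
finger_force: 70.1
```

Emit:
arm_command --rows '[[[-3, -12, 0], [0, 0, 0], 1], [[-7.5, -27, 0], [0, 0, 0], 1], [[-7.5, -27, 0], [0, 0, 0], 1], [[-7.5, -27, 0], [0, 0, 0], 1], [[-7.5, -27, 0], [0, 0, 0], 1], [[-7.5, -27, 0], [0, 0, 0], 1], [[-7.5, -27, 0], [0, 0, 0], 1], [[-7.5, -27, 0], [0, 0, 0], 1], [[-7.5, -27, 0], [0, 0, 0], 1], [[-7.5, -27, 0], [0, 0, 0], 1], [[-7.5, -27, 0], [0, 0, 0], 1], [[-7.5, -27, 0], [0, 0, 0], 1], [[-7.5, -27, 0], [0, 0, 0], 1], [[-7.5, -27, 0], [0, 0, 0], 1], [[-7.5, -27, 0], [0, 0, 0], 1], [[-7.5, -27, 0], [0, 0, 0], 1], [[-7.5, -27, 0], [0, 0, 0], 1], [[-7.5, -27, 0], [0, 0, 0], 1], [[-5, -27, 0], [0, 0, 0], 1], [[0, 0, 0], [0, 0, 0], 1]]'

```text
time_s: 17.18
tcp_pos: [0.4648, -0.2976, 0.3574]
eef_rot: [180.0, -0.1, 165.7]
contact_force: [-0.5, 0.4, -2.1]
finger_gap: 0.411
finger_force: 70.5
```

```bash
python3 -c "
from h import *
o=arm.get_obs();print(o['tcp_pos'],o['eef_rot'],o['joints'],o['contact_force'],o['finger_gap'])
wsnap('w3')"
```

```text
[ 0.4648 -0.2976  0.3574] [179.9752  -0.1435 165.677 ] [ -38.4909    5.9857   63.2443   -0.0387  110.9111 -114.1816] [-0.5006  0.3747 -2.114 ] 0.41095517100001494
```

View pics/w3.png

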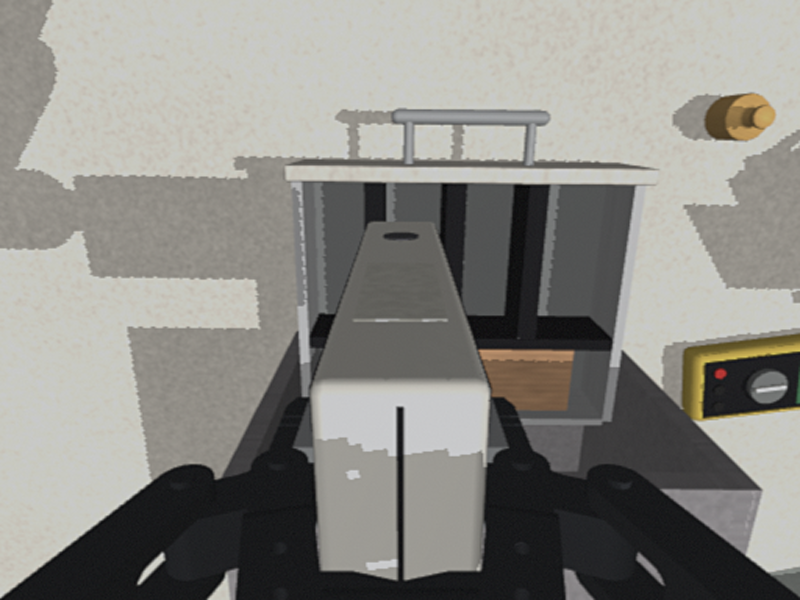

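Picture shows the held case (spine towards camera) over the drawer; handle ends (395,116), (549,117), white front edge rows 163–182, black ribs at columns 375, 454, 530, weight at (755,117).

Run:
```python
from h import *
ob=[((394,117),(-.112,-.055,.072)),((549,118),(-.112,.055,.072)),((365,186),(-.065,-.081,.08)),((466,186),(-.065,-.001,.08)),((546,186),(-.065,.063,.08)),((472,165),(-.077,0,.096)),((472,181),(-.065,0,.096))]
f=lambda p:np.concatenate([wproj("w3",W(p,[L]))[0]-np.array(u) for u,L in ob])
r=least_squares(f,[.5087,-.2505,-14.2],loss="soft_l1");print(r.x);print(f(r.x).reshape(-1,2).round(1))
for y in(-.105,-.041,.023,.096):print(y,W(r.x,[(-.012,y,0)])[0],W([.5087,-.2505,-14.2],[(-.012,y,0)])[0])
print("weight",wback("w3",(762,117),.056),wback("w3",(725,117),.017))
```

```text
[  0.5032  -0.2536 -14.6846]
[[ 3.3  0.7]
 [-6.7  0.3]
 [-1.6 -4.2]
 [ 1.2 -3.8]
 [ 4.1 -3.5]
 [-0.2  2.7]
 [-0.9  3.3]]
-0.105 [ 0.465  -0.3522  0.    ] [ 0.4713 -0.3493  0.    ]
-0.041 [ 0.4812 -0.2903  0.    ] [ 0.487  -0.2873  0.    ]
0.023 [ 0.4975 -0.2283  0.    ] [ 0.5027 -0.2253  0.    ]
0.096 [ 0.516  -0.1577  0.    ] [ 0.5206 -0.1545  0.    ]
weight [ 0.4518 -0.0005  0.056 ] [ 0.4494 -0.0068  0.017 ]
```

Emit:
arm_command --rows '[[[-3.5, -13, 0], [0, 0, 0], 1], [[-3.5, -13, 0], [0, 0, 0], 1], [[-3.5, -13, 0], [0, 0, 0], 1], [[-3.5, -13, 0], [0, 0, 0], 1], [[0, 0, 20], [0, 0, 0], 1], [[0, 0, 22], [0, 0, 0], 1], [[0, 0, 22], [0, 0, 0], 1], [[0, 0, 22], [0, 0, 0], 1], [[0, 0, 22], [0, 0, 0], 1], [[0, 0, 12], [0, 0, 0], 1], [[0, 0, 0], [0, 0, 0], 1]]'

```text
time_s: 18.6
tcp_pos: [0.4663, -0.3493, 0.2379]
eef_rot: [179.9, -0.1, 165.8]
contact_force: [0.2, 0.5, -1.6]
finger_gap: 0.415
finger_force: 70.6
```

```bash
python3 -c "
from h import *
o=arm.get_obs();print(o['tcp_pos'],o['eef_rot'])
wsnap('w4');crop('scene','s4',160,0,120,160,3.5)
a=cv2.imread('pics/w4.png');b=cv2.imread('pics/s4.png');a=cv2.resize(a,(480,360))[:300]
h=np.zeros((560,800,3),np.uint8);h[:300,:380]=a[:,50:430];h[:560,380:800]=b[:560,:420];cv2.imwrite('pics/m4.png',h)"
```

```text
[ 0.4663 -0.3493  0.2379] [179.934   -0.1184 165.7659]
```

View pics/m4.png

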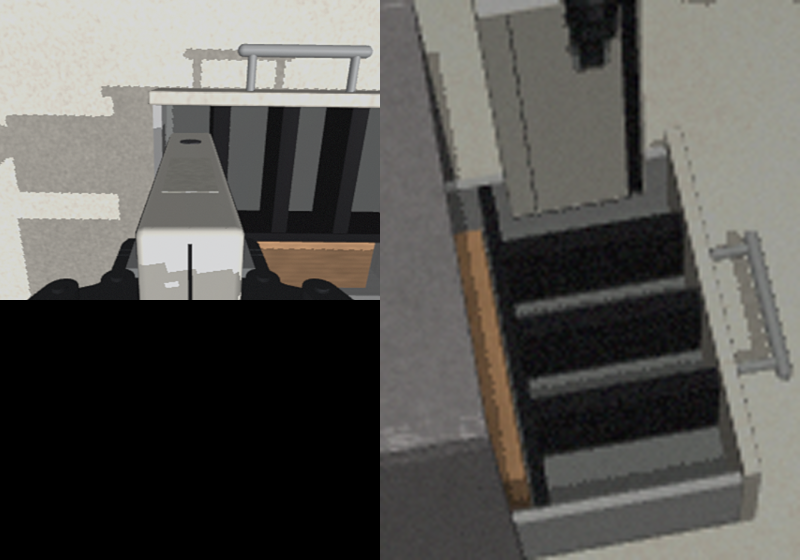

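Foot sits centred in the right-hand pocket (case columns 172–209 between walls 163–213), so I lower.

Emit:
arm_command --rows '[[[0, 0, 15], [0, 0, 0], 1], [[0, 0, 15], [0, 0, 0], 1], [[0, 0, 15], [0, 0, 0], 1], [[0, 0, 15], [0, 0, 0], 1], [[0, 0, 8], [0, 0, 0], 1], [[0, 0, 4], [0, 0, 0], 1], [[0, 0, 0], [0, 0, 0], 1]]'

```text
time_s: 19.58
tcp_pos: [0.4667, -0.3494, 0.1671]
eef_rot: [180.0, 0.0, 165.8]
contact_force: [-0.3, -1.2, -2.2]
finger_gap: 0.413
finger_force: 70.7
```

Emit:
arm_command --rows '[[[0, 0, 2], [0, 0, 0], 1], [[0, 0, 2], [0, 0, 0], 1], [[0, 0, 0], [0, 0, 0], 1]]'

```text
time_s: 19.95
tcp_pos: [0.4666, -0.3493, 0.163]
eef_rot: [180.0, -0.0, 165.8]
contact_force: [-0.0, 0.7, -2.0]
finger_gap: 0.414
finger_force: 70.7
```

Emit:
arm_command --rows '[[[0, 0, 1.5], [0, 0, 0], 1], [[0, 0, 1.5], [0, 0, 0], 1], [[0, 0, 0], [0, 0, 0], 1]]'

```text
time_s: 20.32
tcp_pos: [0.4667, -0.3493, 0.1601]
eef_rot: [180.0, 0.0, 165.8]
contact_force: [0.4, 0.8, -1.9]
finger_gap: 0.409
finger_force: 71.0
```

Emit:
arm_command --rows '[[[0, 0, 1.5], [0, 0, 0], 1], [[0, 0, 1.5], [0, 0, 0], 1], [[0, 0, 0], [0, 0, 0], 1]]'

```text
time_s: 20.7
tcp_pos: [0.4673, -0.3495, 0.16]
eef_rot: [-179.9, 0.2, 165.8]
contact_force: [-1.2, 1.5, 7.6]
finger_gap: 0.412
finger_force: 71.9
```

Emit:
arm_command --rows '[[[0, 0, 1], [0, 0, 0], 1], [[0, 0, 1], [0, 0, 0], 1], [[0, 0, 0], [0, 0, 0], 1]]'

```text
time_s: 21.08
tcp_pos: [0.468, -0.3496, 0.16]
eef_rot: [-179.9, 0.3, 165.8]
contact_force: [-0.7, 2.2, 11.9]
finger_gap: 0.41
finger_force: 72.4
```

Emit:
arm_command --rows '[[[0, 0, -1], [0, 0, 0], 1], [[0, 0, -1], [0, 0, 0], -1], [[0, 0, 0], [0, 0, 0], -1], [[0, 0, 0], [0, 0, 0], -1], [[0, 0, 0], [0, 0, 0], -1], [[0, 0, -10], [0, 0, 0], -1], [[0, 0, -20], [0, 0, 0], -1], [[0, 0, -25], [0, 0, 0], -1], [[0, 0, -25], [0, 0, 0], -1], [[0, 0, -25], [0, 0, 0], -1], [[0, 0, -25], [0, 0, 0], -1], [[0, 0, -25], [0, 0, 0], -1], [[0, 0, -25], [0, 0, 0], -1], [[0, 0, 0], [0, 0, 0], -1], [[0, 0, 0], [0, 0, 0], -1]]'

```text
time_s: 22.95
tcp_pos: [0.4665, -0.3492, 0.3363]
eef_rot: [180.0, -0.0, 165.8]
contact_force: [-0.0, 0.2, -0.5]
finger_gap: 1.002
finger_force: 0.0
```

```bash
python3 -c "
from h import *
o=arm.get_obs();print(o['tcp_pos'],o['eef_rot'])
wsnap('w5')"
```

```text
[ 0.4665 -0.3492  0.3363] [179.9691  -0.0467 165.7693]
```

View pics/w5.png

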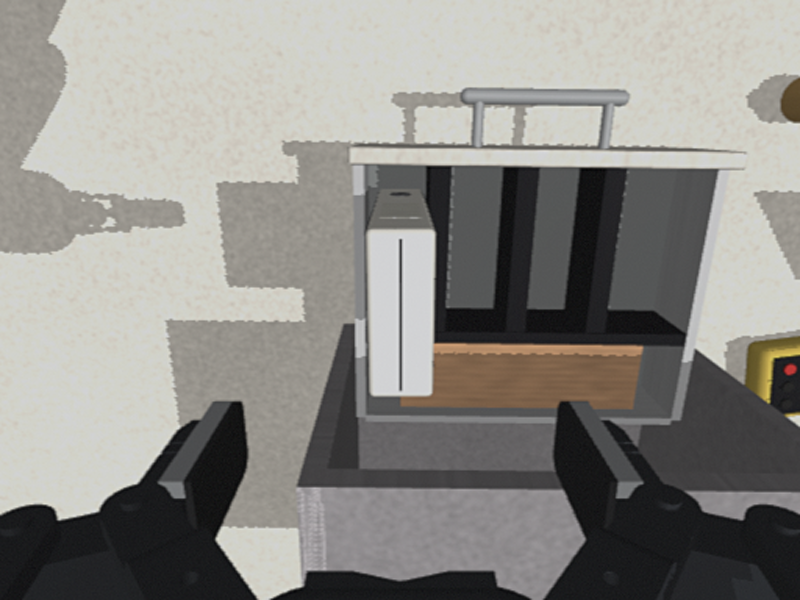

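Case A stands upright in the right pocket (top at (400,312)). Now case B.

Emit:
arm_command --rows '[[[0, 0, 0], [0, 0, -8.6], 1], [[0, 0, 0], [0, 0, -8.6], 1], [[0, 0, 0], [0, 0, -8.6], 1], [[0, 0, 0], [0, 0, -8.6], 1], [[0, 0, 0], [0, 0, 0], 1]]' --force 30

```text
time_s: 23.62
tcp_pos: [0.4851, -0.3259, 0.335]
eef_rot: [-179.9, -0.5, -162.4]
contact_force: [0.6, -0.3, 0.2]
finger_gap: 0.003
finger_force: 0.0
```

Emit:
arm_command --rows '[[[-18, 22.6, 0], [0, 0, 0], 1], [[-18, 22.6, 0], [0, 0, 0], 1], [[-18, 22.6, 0], [0, 0, 0], 1], [[-18, 22.6, 0], [0, 0, 0], 1], [[-18, 22.6, 0], [0, 0, 0], 1], [[-18, 22.6, 0], [0, 0, 0], 1], [[-18, 22.6, 0], [0, 0, 0], 1], [[-18, 22.6, 0], [0, 0, 0], 1], [[-18, 22.6, 0], [0, 0, 0], 1], [[-18, 22.6, 0], [0, 0, 0], 1], [[-18, 22.6, 0], [0, 0, 0], 1], [[-18, 22.6, 0], [0, 0, 0], 1], [[-18, 22.6, 0], [0, 0, 0], 1], [[-18, 22.6, 0], [0, 0, 0], 1], [[-18, 22.6, 0], [0, 0, 0], 1], [[-18, 22.6, 0], [0, 0, 0], 1], [[-18, 22.6, 0], [0, 0, 0], 1], [[-18, 22.6, 0], [0, 0, 0], 1], [[-18, 22.6, 0], [0, 0, 0], 1], [[-18, 22.6, 0], [0, 0, 0], 1]]'

```text
time_s: 26.12
tcp_pos: [0.6922, 0.2121, 0.3307]
eef_rot: [-179.7, -0.5, -162.5]
contact_force: [0.1, 0.8, 0.7]
finger_gap: 0.002
finger_force: 0.0
```

Emit:
arm_command --rows '[[[0, 0, 0], [0, 0, 0], 1], [[0, 0, 0], [0, 0, 0], 1], [[0, 0, 0], [0, 0, 0], 1]]'

```text
time_s: 26.5
tcp_pos: [0.6918, 0.2108, 0.3324]
eef_rot: [-179.7, -0.4, -162.6]
contact_force: [-1.3, 0.5, 0.1]
finger_gap: -0.002
finger_force: 0.0
```

```bash
python3 -c "
from h import *
print(arm.get_obs()['joints'])
rk=[.558,.2124,20.2]
go(W(rk,[(.082,-.043,.333)])[0],20.2)"
```

```text
[ 12.6076  30.3696  34.9551  -0.3641 115.0472 -94.9766]
at [0.6918 0.2108 0.3324] turn(tool) [-0.2877 -0.4058 -2.7689] then shift mm [42.9846  4.6835 -0.6493]
```

Emit:
arm_command --rows '[[[0, 0, 0], [-0.3, -0.4, -2.8], 1], [[14, 1.6, 0], [0, 0, 0], 1], [[14, 1.6, 0], [0, 0, 0], 1], [[15, 1.5, 0], [0, 0, 0], 1], [[0, 0, 0], [0, 0, 0], 1], [[0, 0, 0], [0, 0, 0], 1]]'

```text
time_s: 27.25
tcp_pos: [0.6502, 0.2011, 0.3325]
eef_rot: [180.0, 0.0, -159.7]
contact_force: [0.2, 0.5, 0.1]
finger_gap: -0.003
finger_force: 0.0
```

Emit:
arm_command --rows '[[[0, 0, 0], [0, 0, 0], 1]]'

```text
time_s: 27.38
tcp_pos: [0.6503, 0.2014, 0.3317]
eef_rot: [180.0, -0.0, -159.7]
contact_force: [0.4, -0.5, 0.7]
finger_gap: 0.003
finger_force: 0.0
```

Emit:
arm_command --rows '[[[0, 0, 0], [0, 0, 0], 1]]'

```text
time_s: 27.5
tcp_pos: [0.6502, 0.2016, 0.3316]
eef_rot: [180.0, -0.0, -159.7]
contact_force: [-0.1, 0.4, -0.9]
finger_gap: 0.0
finger_force: 0.0
```

```bash
python3 -c "
from h import *
rk=[.558,.2124,20.2]
go(W(rk,[(.082,-.043,.333)])[0],20.2)
wsnap('w6')
im=cv2.imread('pics/w6.png')
go(W(rk,[(.082,-.043,.333)])[0],20.2)
"
```

```text
at [0.6502 0.2016 0.3316] turn(tool) [ 0.0365 -0.0325  0.117 ] then shift mm [ 0.8432 -1.0095 -1.4068]
at [0.6502 0.2016 0.3316] turn(tool) [ 0.0372 -0.0282  0.1186] then shift mm [ 0.8127 -1.0412 -1.3553]
```

View pics/w6.png

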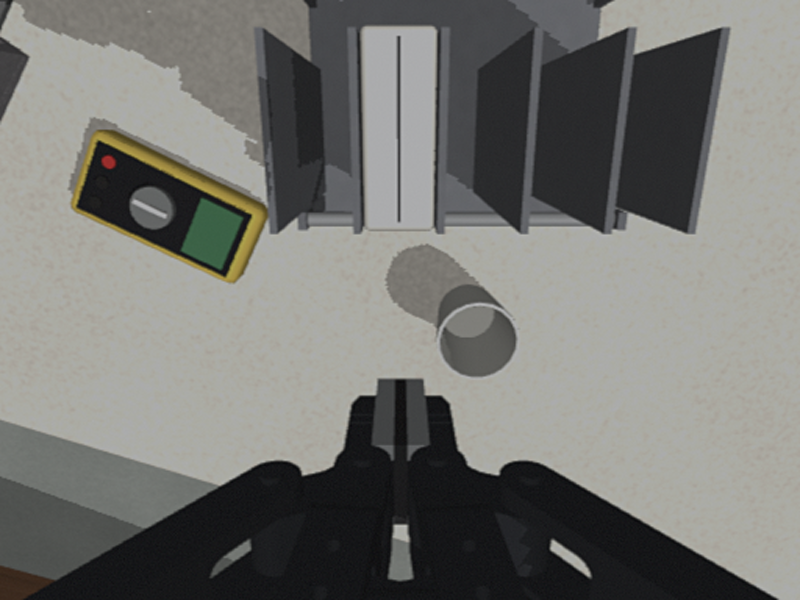

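Case B is aligned with the fingers (column 400).

Emit:
arm_command --rows '[[[0, 0, 24.8], [0, 0, 0], 1], [[0, 0, 24.8], [0, 0, 0], 1], [[0, 0, 24.8], [0, 0, 0], 1], [[0, 0, 24.8], [0, 0, 0], 1], [[0, 0, 24.8], [0, 0, 0], 1], [[0, 0, 24.8], [0, 0, 0], 1], [[0, 0, 0], [0, 0, 0], 1]]'

```text
time_s: 28.42
tcp_pos: [0.6485, 0.2014, 0.1799]
eef_rot: [179.9, -0.4, -159.7]
contact_force: [0.0, -0.4, 0.7]
finger_gap: 0.0
finger_force: 0.0
```

Emit:
arm_command --rows '[[[7, 0, 0], [0, 0, 0], 1], [[7, 0, 0], [0, 0, 0], 1], [[7, 0, 0], [0, 0, 0], 1], [[7, 0, 0], [0, 0, 0], 1], [[7, 0, 0], [0, 0, 0], 1], [[7, 0, 0], [0, 0, 0], 1], [[7, 0, 0], [0, 0, 0], 1], [[7, 0, 0], [0, 0, 0], 1], [[7, 0, 0], [0, 0, 0], 1], [[7, 0, 0], [0, 0, 0], 1], [[7, 0, 0], [0, 0, 0], 1], [[7, 0, 0], [0, 0, 0], 1], [[6, 0, 0], [0, 0, 0], 1], [[5, 0, 0], [0, 0, 0], 1], [[0, 0, 0], [0, 0, 0], 1], [[0, 0, 0], [0, 0, 0], 1]]'

```text
time_s: 30.42
tcp_pos: [0.5608, 0.1687, 0.1832]
eef_rot: [180.0, 0.0, -159.7]
contact_force: [0.5, 0.3, 0.3]
finger_gap: -0.001
finger_force: 0.0
```

Emit:
arm_command --rows '[[[0, 0, -24], [0, 0, 0], 1], [[0, 0, -24], [0, 0, 0], 1], [[0, 0, -24], [0, 0, 0], 1], [[0, 0, -24], [0, 0, 0], 1], [[0, 0, -24], [0, 0, 0], 1], [[20, 0, 0], [0, 0, 0], -1], [[20, 0, 0], [0, 0, 0], -1], [[20, 0, 0], [0, 0, 0], -1], [[20, 0, 0], [0, 0, 0], -1], [[20, 0, 0], [0, 0, 0], -1], [[20, 0, 0], [0, 0, 0], -1], [[20, 0, 0], [0, 0, 0], -1], [[25, 0, 0], [0, 0, 0], -1], [[0, 0, 0], [0, -7, 0], -1], [[0, 0, 0], [0, -7, 0], -1], [[0, 0, 0], [0, -7, 0], -1], [[0, 0, 0], [0, -7, 0], -1], [[0, 0, 0], [0, -7, 0], -1], [[0, 0, 0], [0, 0, 0], -1], [[0, 0, 0], [0, 0, 0], -1]]'

```text
time_s: 32.92
tcp_pos: [0.4064, 0.1112, 0.3042]
eef_rot: [180.0, 35.0, -159.7]
contact_force: [-0.7, -0.1, 0.1]
finger_gap: 1.004
finger_force: 0.0
```

```bash
python3 -c "
from h import *
o=arm.get_obs();print(o['tcp_pos'],o['eef_rot'],o['joints'],o['time_s'])
wsnap('w7')"
```

```text
[0.4064 0.1112 0.3042] [ 179.9925   34.9943 -159.6949] [  -2.496   -37.9837  109.4019   13.2421   76.112  -112.2362] 32.925
```

View pics/w7.png

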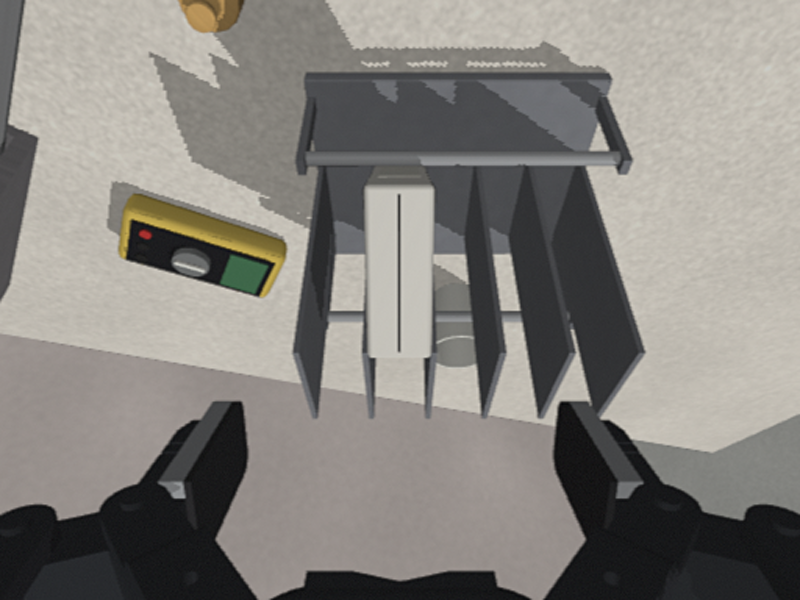

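Case B tipped, top face (366–433, 184–356): same geometry relative to the tool as case A, so the same grasp move.

Emit:
arm_command --rows '[[[10, -0.5, 0], [0, 0, 0], -1], [[10, 0, 0], [0, 0, 0], -1], [[0, 0, 18], [0, 0, 0], -1], [[0, 0, 18], [0, 0, 0], -1], [[0, 0, 18], [0, 0, 0], -1], [[0, 0, 18], [0, 0, 0], -1], [[0, 0, 18], [0, 0, 0], -1], [[0, 0, 18], [0, 0, 0], -1], [[0, 0, 18], [0, 0, 0], -1], [[0, 0, 18], [0, 0, 0], -1], [[0, 0, 18], [0, 0, 0], -1], [[0, 0, 18], [0, 0, 0], -1], [[0, 0, 0], [0, 0, 0], -1]]'

```text
time_s: 34.6
tcp_pos: [0.4866, 0.1409, 0.1421]
eef_rot: [179.9, 34.7, -159.7]
contact_force: [0.2, 0.7, -0.6]
finger_gap: 0.999
finger_force: 0.0
```

Emit:
arm_command --rows '[[[0, 0, 0], [0, 0, 0], 0.1], [[0, 0, 0], [0, 0, 0], 1], [[0, 0, 0], [0, 0, 0], 1], [[0, 0, 0], [0, 0, 0], 1], [[0, 0, 0], [0, 0, 0], 1], [[0, 0, 0], [0, 0, 0], 1]]' --force 70

```text
time_s: 35.35
tcp_pos: [0.4881, 0.141, 0.1455]
eef_rot: [-180.0, 35.1, -159.7]
contact_force: [-4.0, -1.8, 6.5]
finger_gap: 0.41
finger_force: 69.8
```

Emit:
arm_command --rows '[[[-3, 0, -4], [0, 0, 0], 1], [[-5.7, 0, -8.2], [0, 0, 0], 1], [[-11.5, 0, -16.4], [0, 0, 0], 1], [[-11.5, 0, -16.4], [0, 0, 0], 1], [[-11.5, 0, -16.4], [0, 0, 0], 1], [[-11.5, 0, -16.4], [0, 0, 0], 1], [[-11.5, 0, -16.4], [0, 0, 0], 1], [[-11.5, 0, -16.4], [0, 0, 0], 1], [[-11.5, 0, -16.4], [0, 0, 0], 1], [[-11.5, 0, -16.4], [0, 0, 0], 1], [[-11.5, 0, -16.4], [0, 0, 0], 1], [[-11.5, 0, -16.4], [0, 0, 0], 1], [[0, 0, 0], [0, 0, 0], 1]]'

```text
time_s: 36.98
tcp_pos: [0.4882, 0.1412, 0.3614]
eef_rot: [-180.0, 35.1, -159.7]
contact_force: [0.0, 1.0, -2.7]
finger_gap: 0.413
finger_force: 70.2
```

Emit:
arm_command --rows '[[[0, 0, 0], [0, 7, 0], 1], [[0, 0, 0], [0, 7, 0], 1], [[0, 0, 0], [0, 7, 0], 1], [[0, 0, 0], [0, 7, 0], 1], [[0, 0, 0], [0, 7, 0], 1], [[0, 0, 0], [0, 0, 6.9], 1], [[0, 0, 0], [0, 0, 6.9], 1], [[0, 0, 0], [0, 0, 6.9], 1], [[0, 0, 0], [0, 0, 6.9], 1], [[0, 0, 0], [0, 0, 6.9], 1], [[0, 0, 0], [0, 0, 0], 1], [[0, 0, 0], [0, 0, 0], 1]]'

```text
time_s: 38.48
tcp_pos: [0.4879, 0.1411, 0.3589]
eef_rot: [180.0, -0.1, 165.9]
contact_force: [0.1, 0.1, -3.5]
finger_gap: 0.409
finger_force: 70.3
```

```bash
python3 -c "
from h import *
o=arm.get_obs();print(o['joints'],o['time_s'])
D=[.505,-.2528,-14.4]
go(W(D,[(-.020,.023,.357)])[0],-14.3)
go([.4667,-.3495,.357],-14.3)"
```

```text
[  9.7085   0.2453  69.0958   0.0461 110.7217 -66.1988] 38.475
at [0.4879 0.1411 0.3589] turn(tool) [ 0.014  -0.0749  0.2236] then shift mm [ -93.876  -354.4951    1.9026]
at [0.4879 0.1411 0.3589] turn(tool) [ 0.014  -0.0749  0.2236] then shift mm [-100.6073 -480.6938    1.9026]
```

Emit:
arm_command --rows '[[[-7, -25.2, 0], [0, 0, 0.2], 1], [[-7, -25.2, 0], [0, 0, 0], 1], [[-7, -25.2, 0], [0, 0, 0], 1], [[-7, -25.2, 0], [0, 0, 0], 1], [[-7, -25.2, 0], [0, 0, 0], 1], [[-7, -25.2, 0], [0, 0, 0], 1], [[-7, -25.2, 0], [0, 0, 0], 1], [[-7, -25.2, 0], [0, 0, 0], 1], [[-7, -25.2, 0], [0, 0, 0], 1], [[-7, -25.2, 0], [0, 0, 0], 1], [[-7, -25.2, 0], [0, 0, 0], 1], [[-7, -25.2, 0], [0, 0, 0], 1], [[-7, -25.2, 0], [0, 0, 0], 1], [[-7, -25.2, 0], [0, 0, 0], 1], [[0, 0, 0], [0, 0, 0], 1]]'

```text
time_s: 40.35
tcp_pos: [0.4952, -0.2266, 0.3584]
eef_rot: [180.0, -0.1, 165.5]
contact_force: [0.1, -0.1, -3.0]
finger_gap: 0.417
finger_force: 71.1
```

Emit:
arm_command --rows '[[[0, 0, 20], [0, 0, 0], 1], [[0, 0, 22], [0, 0, 0], 1], [[0, 0, 22], [0, 0, 0], 1], [[0, 0, 22], [0, 0, 0], 1], [[0, 0, 20], [0, 0, 0], 1], [[0, 0, 12], [0, 0, 0], 1], [[0, 0, 0], [0, 0, 0], 1], [[0, 0, 0], [0, 0, 0], 1]]'

```text
time_s: 41.35
tcp_pos: [0.4958, -0.225, 0.2426]
eef_rot: [180.0, 0.1, 165.6]
contact_force: [-0.8, -0.1, -3.2]
finger_gap: 0.414
finger_force: 71.1
```

```bash
python3 -c "
from h import *
o=arm.get_obs();print(o['tcp_pos'],o['eef_rot'])
wsnap('w8')"
```

```text
[ 0.4958 -0.225   0.2426] [179.9949   0.0845 165.6439]
```

View pics/w8.png

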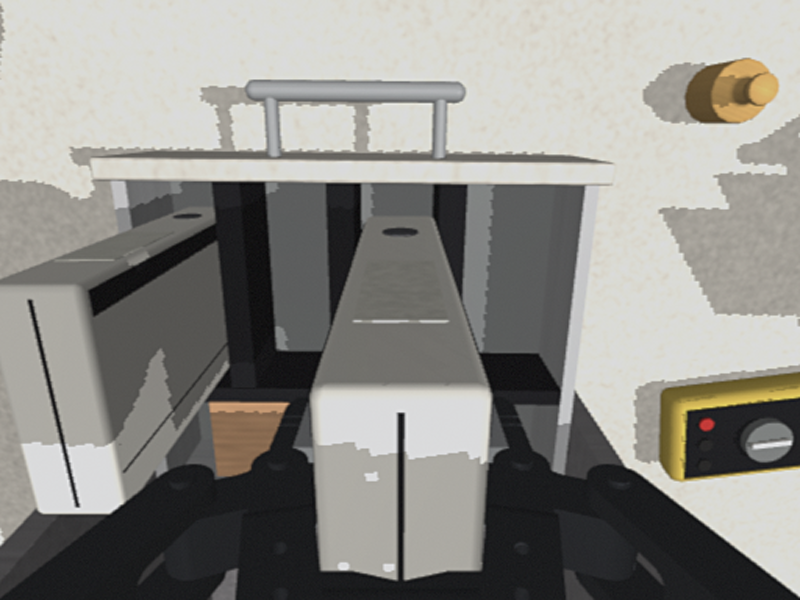

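Foot (366–436) is centred between ribs (360–437). Lowering.

Emit:
arm_command --rows '[[[0, 0, 15], [0, 0, 0], 1], [[0, 0, 15], [0, 0, 0], 1], [[0, 0, 15], [0, 0, 0], 1], [[0, 0, 15], [0, 0, 0], 1], [[0, 0, 8], [0, 0, 0], 1], [[0, 0, 4], [0, 0, 0], 1], [[0, 0, 2], [0, 0, 0], 1], [[0, 0, 0], [0, 0, 0], 1]]'

```text
time_s: 42.4
tcp_pos: [0.4955, -0.225, 0.1679]
eef_rot: [180.0, 0.0, 165.6]
contact_force: [-0.5, 0.6, -3.1]
finger_gap: 0.414
finger_force: 71.2
```

Emit:
arm_command --rows '[[[0, 0, 1.5], [0, 0, 0], 1], [[0, 0, 1.5], [0, 0, 0], 1], [[0, 0, 0], [0, 0, 0], 1]]'

```text
time_s: 42.78
tcp_pos: [0.4952, -0.2249, 0.1643]
eef_rot: [180.0, -0.0, 165.6]
contact_force: [1.7, 0.6, -3.0]
finger_gap: 0.414
finger_force: 71.2
```

Emit:
arm_command --rows '[[[0, 0, 1.5], [0, 0, 0], 1], [[0, 0, 1.5], [0, 0, 0], 1], [[0, 0, 0], [0, 0, 0], 1]]'

```text
time_s: 43.15
tcp_pos: [0.4952, -0.2248, 0.1612]
eef_rot: [180.0, -0.0, 165.6]
contact_force: [0.2, 1.0, -3.2]
finger_gap: 0.412
finger_force: 71.2
```

Emit:
arm_command --rows '[[[0, 0, 1.5], [0, 0, 0], 1], [[0, 0, 1.5], [0, 0, 0], 1], [[0, 0, 0], [0, 0, 0], 1]]'

```text
time_s: 43.52
tcp_pos: [0.496, -0.2251, 0.1599]
eef_rot: [180.0, 0.1, 165.6]
contact_force: [-0.8, 0.4, 3.4]
finger_gap: 0.415
finger_force: 71.9
```

Emit:
arm_command --rows '[[[0, 0, -1.5], [0, 0, 0], -1], [[0, 0, 0], [0, 0, 0], -1], [[0, 0, 0], [0, 0, 0], -1], [[0, 0, 0], [0, 0, 0], -1], [[0, 0, -10], [0, 0, 0], -1], [[0, 0, -20], [0, 0, 0], -1], [[0, 0, -25], [0, 0, 0], -1], [[0, 0, -25], [0, 0, 0], -1], [[0, 0, -25], [0, 0, 0], -1], [[0, 0, -25], [0, 0, 0], -1], [[0, 0, 0], [0, 0, 10], -1], [[0, 0, 0], [0, 0, 10], -1], [[0, 0, 0], [0, 0, 10], -1], [[0, 0, 0], [0, 0, 10], -1], [[0, 0, 0], [0, 0, 10], -1], [[0, 0, 0], [0, 0, 10], -1], [[0, 0, 0], [0, 0, 10], -1], [[0, 0, 0], [0, 0, 10], -1], [[0, 0, 0], [0, 0, 10], -1], [[0, 0, 0], [0, 0, 0], -1]]'

```text
time_s: 46.02
tcp_pos: [0.4954, -0.2251, 0.2907]
eef_rot: [180.0, -0.0, 75.7]
contact_force: [-0.3, 0.1, -0.3]
finger_gap: 0.999
finger_force: 0.0
```

```bash
python3 -c "
from h import *
o=arm.get_obs();print(o['tcp_pos'],o['eef_rot'],o['joints'])
crop('scene','s9',160,0,160,200,3)
f=arm.grab_frame('top');cv2.imwrite('pics/t9.png',f[:,:,::-1])
a=cv2.imread('pics/s9.png');b=cv2.resize(f[200:320,180:310,::-1],None,fx=2.4,fy=2.4,interpolation=cv2.INTER_CUBIC)
h=np.zeros((600,800,3),np.uint8);h[:600,:480]=a;h[:288,480:792]=b;cv2.imwrite('pics/m9.png',h)
"
```

```text
[ 0.4954 -0.2251  0.2907] [179.9635  -0.0086  75.736 ] [-30.4128   4.0074  72.9112   0.0189 103.0487 -16.1445]
```

View pics/m9.png

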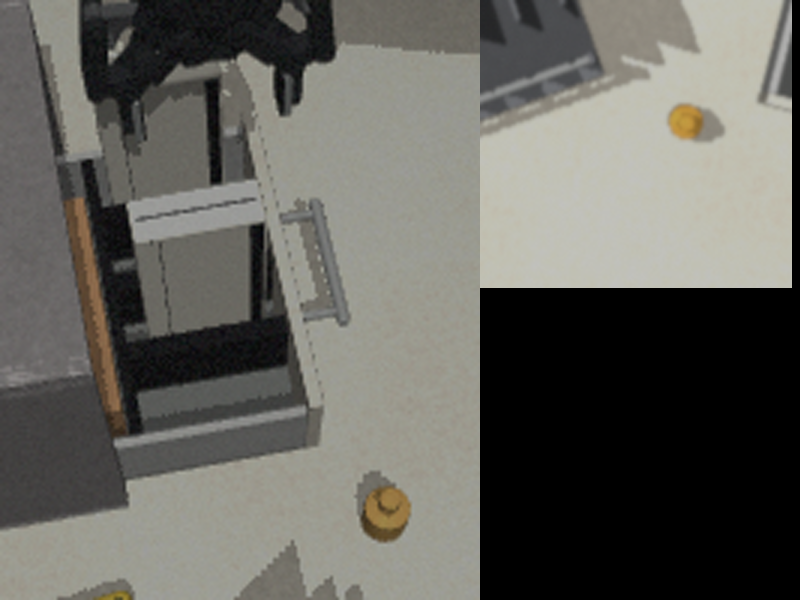

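Both cases stand in their pockets; the weight has been nudged (scene knob (290,166.7), top (265.8,249.6)).

```bash
python3 -c "
from h import *
a=back('scene',(290,166.7),.056);b=back('top',(265.8,249.6),.056);print(a,b)
m=(a+b)/2
go([m[0],m[1],.2],-14.3-90)
"
```

```text
[ 0.4481 -0.0179  0.056 ] [ 0.4468 -0.0209  0.056 ]
at [ 0.4954 -0.225   0.2905] turn(tool) [ 0.0203 -0.0156  0.0736] then shift mm [187.4053 -97.2426  90.4791]
```

Emit:
arm_command --rows '[[[18.7, -9.7, 0], [0, 0, 0], -1], [[18.7, -9.7, 0], [0, 0, 0], -1], [[18.7, -9.7, 0], [0, 0, 0], -1], [[18.7, -9.7, 0], [0, 0, 0], -1], [[18.7, -9.7, 0], [0, 0, 0], -1], [[18.7, -9.7, 0], [0, 0, 0], -1], [[18.7, -9.7, 0], [0, 0, 0], -1], [[18.7, -9.7, 0], [0, 0, 0], -1], [[18.7, -9.7, 0], [0, 0, 0], -1], [[18.7, -9.7, 0], [0, 0, 0], -1], [[0, 0, 22.5], [0, 0, 0], -1], [[0, 0, 22.5], [0, 0, 0], -1], [[0, 0, 22.5], [0, 0, 0], -1], [[0, 0, 22.5], [0, 0, 0], -1], [[0, 0, 0], [0, 0, 0], -1], [[0, 0, 0], [0, 0, 0], -1]]'

```text
time_s: 48.12
tcp_pos: [0.4481, -0.0194, 0.2011]
eef_rot: [179.9, -0.0, 75.6]
contact_force: [-0.1, -0.3, 1.6]
finger_gap: 0.999
finger_force: 0.0
```

```bash
python3 -c "
from h import *
wsnap('w10')"
```

View pics/w10.png

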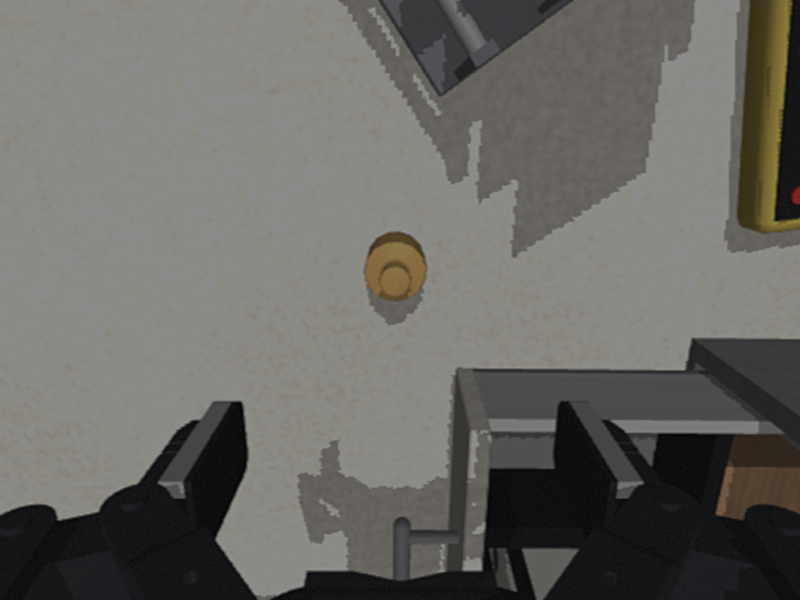

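Knob centre at (395,281), rack corner and drawer clear of the descent.

```bash
python3 -c "
from h import *
k=wback('w10',(395,281),.056);print(k)
d=np.load('pics/w10.npz');print((k-d['p'])@d['R']*1e3)
a=wback('w10',(489,432),.08);print('tray inner corner',a, W([.505,-.2528,-14.4],[(-.065,.129,.08)]))
b=wback('w10',(720,432),.08);print(b,'yaw',np.degrees(np.arctan2(b[1]-a[1],b[0]-a[0])))
"
```

```text
[ 0.4452 -0.0219  0.056 ]
[ -3.2431  -2.4124 145.1176]
tray inner corner [ 0.4761 -0.1144  0.08  ] [[ 0.4741 -0.1117  0.08  ]]
[ 0.6023 -0.147   0.08  ] yaw -14.511339110968564
```

Emit:
arm_command --rows '[[[-2.7, -2.2, 0], [0, 0, 0], -1], [[0, 0, 24], [0, 0, 0], -1], [[0, 0, 24], [0, 0, 0], -1], [[0, 0, 24], [0, 0, 0], -1], [[0, 0, 24], [0, 0, 0], -1], [[0, 0, 24], [0, 0, 0], -1], [[0, 0, 24], [0, 0, 0], -1], [[0, 0, 24], [0, 0, 0], -1], [[0, 0, 16], [0, 0, 0], -1], [[0, 0, 8], [0, 0, 0], -1], [[0, 0, 0], [0, 0, 0], 0], [[0, 0, 0], [0, 0, 0], 1], [[0, 0, 0], [0, 0, 0], 1], [[0, 0, 0], [0, 0, 0], 1], [[0, 0, 0], [0, 0, 0], 1], [[0, 0, 0], [0, 0, 0], 1]]' --force 40

```text
time_s: 50.18
tcp_pos: [0.4456, -0.0218, 0.0093]
eef_rot: [179.9, -0.0, 75.6]
contact_force: [-2.1, -0.1, 6.1]
finger_gap: 0.429
finger_force: 41.0
```

Emit:
arm_command --rows '[[[0, 0, -10], [0, 0, 0], 1], [[0, 0, -25], [0, 0, 0], 1], [[0, 0, -25], [0, 0, 0], 1], [[0, 0, -25], [0, 0, 0], 1], [[0, 0, -25], [0, 0, 0], 1], [[0, 0, -25], [0, 0, 0], 1], [[0, 0, -25], [0, 0, 0], 1], [[-14, 14, 0], [0, 0, 0], 1], [[-19, 19.5, 0], [0, 0, 0], 1], [[-19, 19.5, 0], [0, 0, 0], 1], [[-19, 19.5, 0], [0, 0, 0], 1], [[-19, 19.5, 0], [0, 0, 0], 1], [[-19, 19.5, 0], [0, 0, 0], 1], [[0, 0, 0], [0, 0, 0], 1], [[0, 0, 0], [0, 0, 0], 1]]'

```text
time_s: 52.05
tcp_pos: [0.5252, -0.1552, 0.1663]
eef_rot: [-179.8, -0.1, 75.6]
contact_force: [0.4, -0.0, -3.1]
finger_gap: 0.427
finger_force: 40.8
```

```bash
python3 -c "
from h import *
o=arm.get_obs();print(o['tcp_pos'],o['eef_rot'])
wsnap('w11')"
```

```text
[ 0.5252 -0.1552  0.1663] [-179.7995   -0.0605   75.5833]
```

View pics/w11.png

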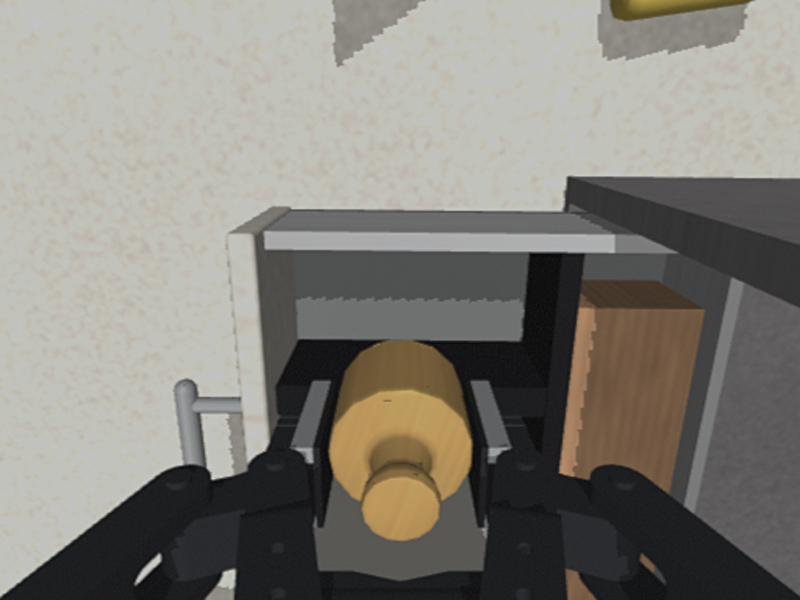

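```bash
python3 -c "
from h import *
d=np.load('pics/w11.npz')
for u,z in(((400,250),.08),((298,340),.02),((524,340),.02)):print((wback('w11',u,z)-d['p'])@d['R']*1e3)
"
```

```text
[27.6488  0.5108 86.3428]
[-39.2773 -59.2008 146.4815]
[-39.3594  72.4815 146.0206]
```

Emit:
arm_command --rows '[[[0, 0, 22], [0, 0, 0], 1], [[0, 0, 22], [0, 0, 0], 1], [[0, 0, 22], [0, 0, 0], 1], [[0, 0, 22], [0, 0, 0], 1], [[0, 0, 22], [0, 0, 0], 1], [[0, 0, 14], [0, 0, 0], 1], [[0, 0, 8], [0, 0, 0], 1], [[0, 0, 3], [0, 0, 0], 1], [[0, 0, 1.5], [0, 0, 0], 1], [[0, 0, 0], [0, 0, 0], 1]]'

```text
time_s: 53.35
tcp_pos: [0.5263, -0.1551, 0.0321]
eef_rot: [180.0, -0.0, 75.6]
contact_force: [0.6, -0.0, -2.4]
finger_gap: 0.428
finger_force: 40.8
```

Emit:
arm_command --rows '[[[0, 0, 1.5], [0, 0, 0], 1], [[0, 0, 1], [0, 0, 0], 1], [[0, 0, 0], [0, 0, 0], 1]]'

```text
time_s: 53.72
tcp_pos: [0.5261, -0.155, 0.0293]
eef_rot: [180.0, -0.0, 75.6]
contact_force: [0.9, -0.6, -1.5]
finger_gap: 0.425
finger_force: 40.9
```

Emit:
arm_command --rows '[[[0, 0, 1], [0, 0, 0], 1], [[0, 0, 1], [0, 0, 0], 1], [[0, 0, 0], [0, 0, 0], 1]]'

```text
time_s: 54.1
tcp_pos: [0.5274, -0.1554, 0.0292]
eef_rot: [179.8, -0.0, 75.6]
contact_force: [-1.7, 0.6, 6.4]
finger_gap: 0.428
finger_force: 41.7
```

Emit:
arm_command --rows '[[[0, 0, -1], [0, 0, 0], -0.3], [[0, 0, 0], [0, 0, 0], -0.3], [[0, 0, 0], [0, 0, 0], -0.3], [[0, 0, 0], [0, 0, 0], -0.3], [[0, 0, -10], [0, 0, 0], -0.3], [[0, 0, -20], [0, 0, 0], -0.3], [[0, 0, -24], [0, 0, 0], -0.3], [[0, 0, -24], [0, 0, 0], -0.3], [[0, 0, -24], [0, 0, 0], -0.3], [[0, 0, -24], [0, 0, 0], -0.3], [[0, 0, -24], [0, 0, 0], -0.3], [[0, 0, -24], [0, 0, 0], -0.3], [[0, 0, -24], [0, 0, 0], -0.3], [[0, 0, -24], [0, 0, 0], -0.3], [[0, 0, 0], [0, 0, 0], 1], [[0, 0, 0], [0, 0, 0], 1]]'

```text
time_s: 56.1
tcp_pos: [0.5254, -0.1548, 0.249]
eef_rot: [-179.9, -0.0, 75.6]
contact_force: [-0.1, -0.6, -1.1]
finger_gap: 0.227
finger_force: 0.0
```

Emit:
arm_command --rows '[[[0, 0, 0], [0, 0, -10], 1], [[0, 0, 0], [0, 0, -10], 1], [[0, 0, 0], [0, 0, -10], 1], [[0, 0, 0], [0, 0, -10], 1], [[0, 0, 0], [0, 0, -10], 1], [[0, 0, 0], [0, 0, -10], 1], [[0, 0, 0], [0, 0, -10], 1], [[0, 0, 0], [0, 0, -10], 1], [[0, 0, 0], [0, 0, -10], 1], [[0, 0, 0], [0, 0, 0], 1]]'

```text
time_s: 57.35
tcp_pos: [0.5253, -0.1548, 0.2482]
eef_rot: [179.9, -0.2, 165.5]
contact_force: [0.1, 0.5, -0.0]
finger_gap: -0.003
finger_force: 0.0
```

```bash
python3 -c "
from h import *
D=[.506,-.254,-14.4]
print(arm.get_obs()['joints'])
go(W(D,[(-.150,0,.25)])[0],-14.4)
crop('scene','s12',160,0,160,150,3)
a=arm.grab_frame('top')[130:300,260:450,::-1]
b=cv2.imread('pics/s12.png');h=np.zeros((600,800,3),np.uint8);h[:450,:480]=b;a=cv2.resize(a,None,fx=1.65,fy=1.65);h[:a.shape[0],484:484+a.shape[1]]=a;cv2.imwrite('pics/m12.png',h)"
```

```text
[-22.3678   4.694   76.9611   0.023   98.5591 -97.8688]
at [ 0.5253 -0.1548  0.2482] turn(tool) [ 0.0521 -0.209  -0.0957] then shift mm [ 143.9873 -100.8666   -1.8005]
```

View pics/m12.png

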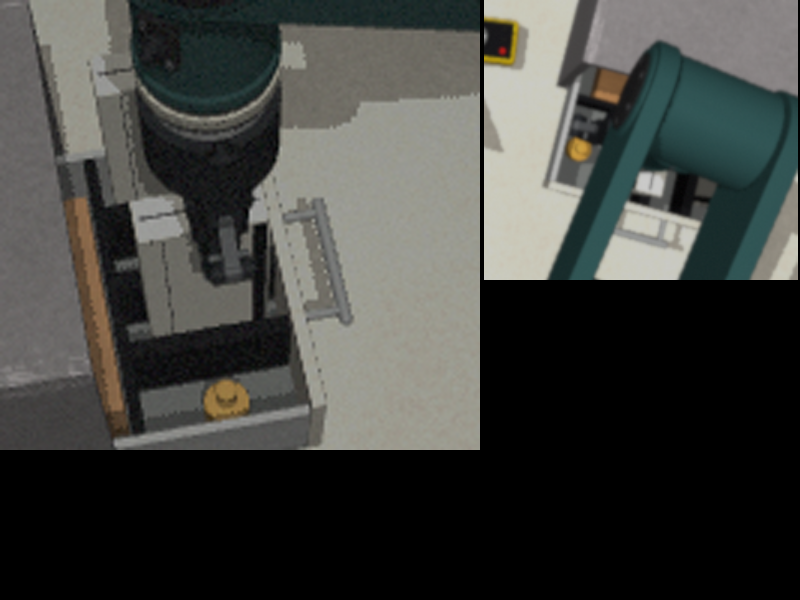

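Weight stands upright in the tray (226,398), both cases upright. Now to the handle.

Emit:
arm_command --rows '[[[18, -12.6, 0], [0, 0, 0], 1], [[18, -12.6, 0], [0, 0, 0], 1], [[18, -12.6, 0], [0, 0, 0], 1], [[18, -12.6, 0], [0, 0, 0], 1], [[18, -12.6, 0], [0, 0, 0], 1], [[18, -12.6, 0], [0, 0, 0], 1], [[18, -12.6, 0], [0, 0, 0], 1], [[18, -12.6, 0], [0, 0, 0], 1], [[0, 0, 0], [0, -10, 0], 1], [[0, 0, 0], [0, -10, 0], 1], [[8.5, 0, 23.5], [0, 0, 0], 1], [[8.5, 0, 23.5], [0, 0, 0], 1], [[8.5, 0, 23.5], [0, 0, 0], 1], [[8.5, 0, 23.5], [0, 0, 0], 1], [[8.5, 0, 23.5], [0, 0, 0], 1], [[8.5, 0, 23.5], [0, 0, 0], 1], [[8.5, 0, 23.5], [0, 0, 0], 1], [[8.5, 0, 23.5], [0, 0, 0], 1], [[0, 0, 0], [0, 0, 0], 1], [[0, 0, 0], [0, 0, 0], 1]]'

```text
time_s: 59.95
tcp_pos: [0.362, -0.2176, 0.0512]
eef_rot: [-180.0, 20.1, 165.6]
contact_force: [0.2, 0.6, 0.2]
finger_gap: 0.004
finger_force: 0.0
```

```bash
python3 -c "
from h import *
D=[.506,-.254,-14.4]
p,R=pose();print(p,arm.get_obs()['joints'])
a=np.radians(-14.4);d=p[:2]-D[:2];print('drawer',np.cos(a)*d[0]+np.sin(a)*d[1],-np.sin(a)*d[0]+np.cos(a)*d[1])"
```

```text
[ 0.362  -0.2176  0.0512] [ -47.0309  -19.2212  123.4253   12.4007   59.2646 -127.4288]
drawer -0.14849664845481586 -0.0005913514970995251
```

Emit:
arm_command --rows '[[[-4.7, 0, 1.71], [0, 0, 0], 1], [[-4.7, 0, 1.71], [0, 0, 0], 1], [[-4.7, 0, 1.71], [0, 0, 0], 1], [[-4.7, 0, 1.71], [0, 0, 0], 1], [[-2.8, 0, 1.03], [0, 0, 0], 1], [[-2.8, 0, 1.03], [0, 0, 0], 1], [[-2.8, 0, 1.03], [0, 0, 0], 1], [[-2.8, 0, 1.03], [0, 0, 0], 1], [[-2.8, 0, 1.03], [0, 0, 0], 1], [[-4.7, 0, 1.71], [0, 0, 0], 1], [[-4.7, 0, 1.71], [0, 0, 0], 1], [[-4.7, 0, 1.71], [0, 0, 0], 1], [[-4.7, 0, 1.71], [0, 0, 0], 1], [[-4.7, 0, 1.71], [0, 0, 0], 1], [[-4.7, 0, 1.71], [0, 0, 0], 1], [[-4.7, 0, 1.71], [0, 0, 0], 1], [[-4.7, 0, 1.71], [0, 0, 0], 1], [[-4.7, 0, 1.71], [0, 0, 0], 1], [[-4.7, 0, 1.71], [0, 0, 0], 1], [[-4.7, 0, 1.71], [0, 0, 0], 1]]'

```text
time_s: 62.45
tcp_pos: [0.4492, -0.2394, 0.05]
eef_rot: [180.0, 20.0, 165.6]
contact_force: [-2.5, -0.3, -1.4]
finger_gap: -0.001
finger_force: 1.1
```

Emit:
arm_command --rows '[[[-4.7, 0, 1.71], [0, 0, 0], 1], [[-4.7, 0, 1.71], [0, 0, 0], 1], [[-4.7, 0, 1.71], [0, 0, 0], 1], [[-4.7, 0, 1.71], [0, 0, 0], 1], [[-4.7, 0, 1.71], [0, 0, 0], 1], [[-4.7, 0, 1.71], [0, 0, 0], 1], [[-4.7, 0, 1.71], [0, 0, 0], 1], [[-4.7, 0, 1.71], [0, 0, 0], 1], [[-4.7, 0, 1.71], [0, 0, 0], 1], [[-4.7, 0, 1.71], [0, 0, 0], 1]]'

```text
time_s: 63.7
tcp_pos: [0.4978, -0.2518, 0.0501]
eef_rot: [180.0, 20.0, 165.6]
contact_force: [-2.3, -0.8, 0.0]
finger_gap: -0.002
finger_force: 0.8
```

Emit:
arm_command --rows '[[[-3.76, 0, 1.37], [0, 0, 0], 1], [[-3.76, 0, 1.37], [0, 0, 0], 1], [[-3.76, 0, 1.37], [0, 0, 0], 1], [[-3.76, 0, 1.37], [0, 0, 0], 1], [[-3.76, 0, 1.37], [0, 0, 0], 1], [[-3.76, 0, 1.37], [0, 0, 0], 1], [[-3.76, 0, 1.37], [0, 0, 0], 1], [[-3.76, 0, 1.37], [0, 0, 0], 1]]'

```text
time_s: 64.7
tcp_pos: [0.5286, -0.2597, 0.05]
eef_rot: [180.0, 20.0, 165.6]
contact_force: [-1.2, -0.8, 1.2]
finger_gap: 0.003
finger_force: 0.7
```

Emit:
arm_command --rows '[[[-2.8, 0, 1.03], [0, 0, 0], 1], [[-2.8, 0, 1.03], [0, 0, 0], 1], [[-2.8, 0, 1.03], [0, 0, 0], 1]]'

```text
time_s: 65.08
tcp_pos: [0.5343, -0.2607, 0.0483]
eef_rot: [179.9, 19.5, 165.7]
contact_force: [-14.0, 2.8, 4.0]
finger_gap: -0.002
finger_force: 5.9
```

Emit:
arm_command --rows '[[[-2.8, 0, 1.03], [0, 0, 0], 1], [[-2.8, 0, 1.03], [0, 0, 0], 1]]'

```text
time_s: 65.32
tcp_pos: [0.5388, -0.2617, 0.047]
eef_rot: [179.9, 19.4, 165.6]
contact_force: [-9.9, 1.6, 1.1]
finger_gap: -0.002
finger_force: 4.5
```

Emit:
arm_command --rows '[[[-1.9, 0, 0.7], [0, 0, 0], 1], [[-1.9, 0, 0.7], [0, 0, 0], 1]]'

```text
time_s: 65.58
tcp_pos: [0.5444, -0.2632, 0.0473]
eef_rot: [179.9, 19.6, 165.6]
contact_force: [-2.8, -0.4, -4.9]
finger_gap: -0.001
finger_force: 2.3
```

Emit:
arm_command --rows '[[[-1.9, 0, 0.7], [0, 0, 0], 1], [[0, 0, 0], [0, 0, 0], 1]]'

```text
time_s: 65.82
tcp_pos: [0.5465, -0.2637, 0.0476]
eef_rot: [179.9, 19.6, 165.6]
contact_force: [-7.1, 0.4, -3.5]
finger_gap: 0.004
finger_force: 3.8
```

Emit:
arm_command --rows '[[[-1.9, 0, 0.7], [0, 0, 0], 1], [[0, 0, 0], [0, 0, 0], 1]]'

```text
time_s: 66.08
tcp_pos: [0.5466, -0.2637, 0.0474]
eef_rot: [179.9, 19.3, 165.7]
contact_force: [-15.5, 3.5, 2.7]
finger_gap: 0.0
finger_force: 7.0
```

Stiff stop at home after the catch drew it in. Back off along the drawer axis and look.

Emit:
arm_command --rows '[[[4.7, 0, -1.7], [0, 0, 0], 1], [[9.4, 0, -3.4], [0, 0, 0], 1], [[18.8, 0, -6.8], [0, 0, 0], 1], [[18.8, 0, -6.8], [0, 0, 0], 1], [[18.8, 0, -6.8], [0, 0, 0], 1], [[18.8, 0, -6.8], [0, 0, 0], 1], [[18.8, 0, -6.8], [0, 0, 0], 1], [[0, 0, -20], [0, 0, 0], 1], [[0, 0, -20], [0, 0, 0], 1], [[0, 0, 0], [0, 0, 0], 1], [[0, 0, 0], [0, 0, 0], 1]]'

```text
time_s: 67.45
tcp_pos: [0.4264, -0.2335, 0.0874]
eef_rot: [180.0, 20.0, 165.6]
contact_force: [-0.1, 0.6, 0.2]
finger_gap: -0.005
finger_force: 0.0
```

```bash
python3 -c "
from h import *
o=arm.get_obs();print(o['tcp_pos'],o['contact_force'],o['time_s'])
wsnap('w13')"
```

```text
[ 0.4264 -0.2335  0.0874] [-0.081   0.571   0.2295] 67.45
```

View pics/w13.png

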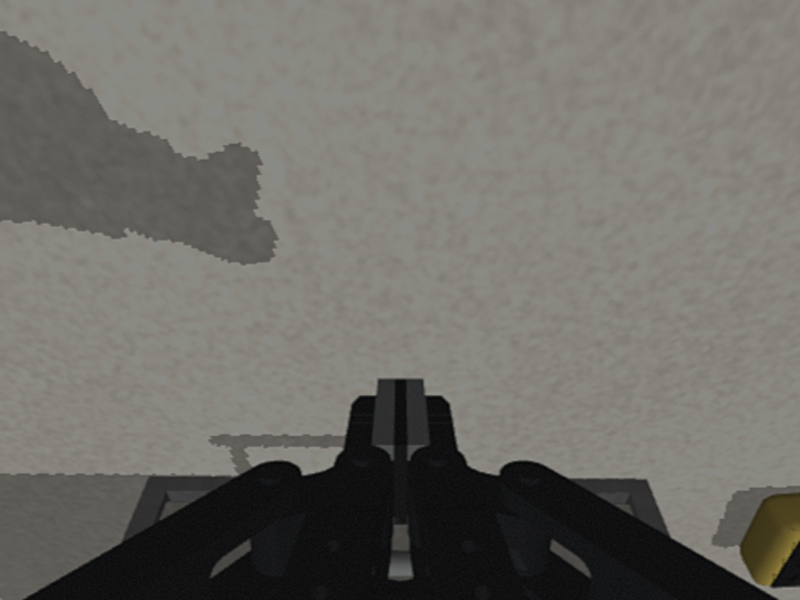

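```bash
python3 -c "
from bench import arm
print(arm.job_done())"
```

```text
the job is handed in; nothing more can be done
None
```

The job is handed in at about 67 s with no verdict returned: both cases and the weight were seen standing in their places before closing; I judged the drawer home from the catch and stop forces, not a picture; and I viewed 17 pictures, over the limit of 14.

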